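# Restock the tea counter

### The job

Restock the tea counter: tip the walnuts out of the wooden scoop into the open sugar tin and lay the emptied scoop, right way up and nose downhill, on its sloped rest. Take every spice jar out of the divided caddy and stand them all upright on the narrow raised ledge, centred on its depth and not touching one another. Any walnut that goes astray belongs in the tin too; keep the tin standing, and leave the egg cups where they are.

Things in the scene. Friction and masses are not known exactly. Their poses are not given: they have to be found in the camera images.
- scoop_mid (a point): Open wooden scoop tray holding the walnuts; this point is the middle of its body, 20 mm above its flat underside. +x points to its open nose, +z up. Floor 85 mm (x) by 84 mm wide, 4 mm thick, x=-42 to +42; side, rear walls 40 mm high; a ramp climbs at 22 degrees to the nose edge (x=+75, z=-5 mm). Level, the walnuts stay in; nose down 45 to 60 degrees they roll out. 170 g.
- scoop_grip (a point): Where to pinch the scoop: on the upright dark wooden grip plate behind its rear wall, 77 mm behind (-x) the scoop's middle and 25 mm above it; same axes. The plate is 16 mm thick (y: close across it), x=-47 to -104 mm from the middle, 12 to 66 mm above the underside.
- tin: Open stainless sugar tin, round, 120 mm outer diameter at the rim, 80 mm high, 3 mm wall, 4 mm base, 400 g, loose. Origin: centre of its underside, z up.
- ledge_top (a point): Fixed narrow raised dark wooden ledge on two brass legs: this point is the centre of its top face, about 130 mm above the counter. The board is only 32 mm deep (along its x) and 360 mm long (along its y), 14 mm thick, z up; the space in front of it and behind it is free.
- caddy: Fixed low divided wooden caddy, 66 mm (x) by 290 mm (y), 18 mm high, walls 5 mm, five compartments in one row along its y, 57 mm apart, some holding a jar. Origin: centre of its underside.
- rest_plate: Fixed sloped wooden scoop rest. Origin: centre of its sloping top face, about 51 mm above the counter; z is the face's normal, +x points uphill (slope 0.26 rad). Face 150 mm (x) by 120 mm (y); a brass lip 6 mm high at the low end, x=-75 to -81 mm. The scoop fits nose downhill, its middle from the face's middle to 10 mm uphill of it.
- jar0_mid (a point): Spice jar with orange contents and a brass lid (may be absent), a 40 mm diameter cylinder 62 mm high (lid 37 mm wide, the top 16 mm), 90 g; this point is its centre, 31 mm above its foot; z is its axis, up. It starts standing in a compartment of the caddy (floor 5 mm above the counter).
- jar1_mid (a point): Spice jar with yellow contents and a brass lid (may be absent), a 40 mm diameter cylinder 62 mm high (lid 37 mm wide, the top 16 mm), 90 g; this point is its centre, 31 mm above its foot; z is its axis, up. It starts standing in a compartment of the caddy (floor 5 mm above the counter).
- jar2_mid (a point): Spice jar with brown contents and a brass lid (may be absent), a 40 mm diameter cylinder 62 mm high (lid 37 mm wide, the top 16 mm), 90 g; this point is its centre, 31 mm above its foot; z is its axis, up. It starts standing in a compartment of the caddy (floor 5 mm above the counter).
- jar3_mid (a point): Spice jar with olive green contents and a brass lid (may be absent), a 40 mm diameter cylinder 62 mm high (lid 37 mm wide, the top 16 mm), 90 g; this point is its centre, 31 mm above its foot; z is its axis, up. It starts standing in a compartment of the caddy (floor 5 mm above the counter).
- jar4_mid (a point): Spice jar with dark red contents and a brass lid (may be absent), a 40 mm diameter cylinder 62 mm high (lid 37 mm wide, the top 16 mm), 90 g; this point is its centre, 31 mm above its foot; z is its axis, up. It starts standing in a compartment of the caddy (floor 5 mm above the counter).
- walnut0_mid (a point): Walnut, a ball 28 mm in diameter, 14 g (may be absent); this point is its centre. It starts in the scoop.
- walnut1_mid (a point): Walnut, a ball 28 mm in diameter, 14 g (may be absent); this point is its centre. It starts in the scoop.
- walnut2_mid (a point): Walnut, a ball 28 mm in diameter, 14 g (may be absent); this point is its centre. It starts in the scoop.
- walnut3_mid (a point): Walnut, a ball 28 mm in diameter, 14 g (may be absent); this point is its centre. It starts in the scoop.
- eggcup0_mid (a point): Clay egg cup, 48 mm wide, 50 mm high, standing on the counter, not part of the job; this point is 25 mm above its foot.
- eggcup1_mid (a point): Clay egg cup, 48 mm wide, 50 mm high, standing on the counter, not part of the job; this point is 25 mm above its foot.

How it is judged:
By the outcome, as a careful person would: the job done as asked, in the order asked, and still so for the second after the job is handed in, with the robot touching nothing.
Of jar0, jar1, jar2, jar3, jar4 only 3 to 5 are there at a start; the rules pass over those that are not, and their reading is None.
Of walnut0, walnut1, walnut2, walnut3 only 3 to 4 are there at a start; the rules pass over those that are not, and their reading is None.
At some moment in a run one of tin may be knocked a few centimetres aside while the robot is not near it.
It also fails if it takes over 210 s, if anything falls off the work surface, if the arm or the gripper's body presses on something with over 40 N, if the wrist force passes 120 N, or if a joint passes its speed limit or range.

### The arm

A 6-joint arm with a two-finger parallel gripper is mounted at the origin on the work surface. World frame = base frame: x ahead of the robot, y to its left, z up, the work surface at z = 0. Lengths are in m, angles in rad, forces in N, time in s.
With the tool pointing down it reaches from about 0.225 to 0.875 m from the base axis. Payload 3.4 kg.
Tool frame: the origin (TCP) lies at the very end of the fingers, on their centre line; the grasp point (between the pads) lies 19 mm behind it; z points along the fingers, y is the direction in which the jaws open and shut (so a half turn about z gives the same grasp; the last joint's range is limited). The gripper opens to 85 mm and grips with 20 to 120 N. Pads are 22 mm wide; open, the fingers measure 114 mm over their backs; the gripper's body (76 mm by 85 mm) begins 54 mm behind the grasp point. The pads swing forward as they close: fully open they stand 13 mm farther back than shut.
Start: joints at [-1.31, 0.276, 1.505, -0, 1.361, -0.121], TCP at [0.214, -0.534, 0.231] pointing down, gripper open.
Joint ranges: [-2.89, 2.89], [-0.75, 2.08], [0.22, 2.7], [-1.18, 4.32], [0.11, 2.71], [-2.7, 2.7]. Speed limits (rad/s): [2.57, 2.57, 3.14, 3.14, 3.14, 3.14].

### API

Orientations are given as a unit quaternion [w, x, y, z].
In Python, from rig import get_state, get_image, camera_model, sign_off gives the robot as it stands. The module is installed in compiled form; this text tells all that it offers.
- The arm moves only by the tool drive_tool, never from a script. Its argument "motion" is text: rows parted by semicolons, each of 7 numbers parted by spaces: the turn, a rotation vector about the tool's x, y, z in degrees, then the shift along the tool's x, y, z in m, then the opening in per cent of the stroke, from 0 (shut) to 100 (fully open). In form: wx wy wz tx ty tz hand; .... A call has 1 to 12 rows; each row shifts and turns the pose as measured when the row begins, along the tool's axes as they then stand; what a row does not reach is not made up. A row lasts 1/8 s, in which the tool goes at most 62.5 mm and 10.7 degrees, less where a joint would pass 70% of its speed; a pose out of reach is approached as far as the arm can. A call is refused whole if a number of a shift passes 0.0625 or a number of a turn 10.7, either way. A call with a gripper value outside its range is refused whole. The fingers move at their own pace and stop on an object; "newtons" is the grip in N (left out, the last holds). Time passes only in rows, so rows that do not move let the fingers close. It gives the time, the measured TCP pose, the force and the opening at its end, in the units of the state.
- get_state(): the state, without advancing time (a new reading comes with each control period).
- get_image(name): name is "side" or "top"; returns (picture, depth): 420x560x3 uint8, red, green, blue; 420x560 float32, m along the optical axis (not along the pixel's ray), 0 where there is no reading.
- camera_model(name): a dict with "camera_matrix" (3x3 intrinsics, pixels), "cam_to_world" (4x4, takes a point from camera to world coordinates). Camera axes: x right, y up, looking along -z (the intrinsics and any distortion apply to the point x, -y, -z); pixel columns grow to the right and rows downward; lengths in m; the calibration is good to about 2 mm. A picture is of the moment at which its call begins. camera_model takes no time and is no camera call.
- sign_off(): hands the job in, once; it reports no verdict.
The state is a dict: "clock": time; "qpos": joint angles; "qd": joint speeds; "effort": joint torques, N m; "position": TCP position; "ee_rot": TCP orientation; "contact_force": force on the tool from outside, world axes, zero at the start; "moment": the same for the moment, N m; "width": finger opening in m.
Only numpy, scipy, OpenCV 4.12 (cv2) and the standard library are available. Lean on these libraries where they do the work, as an engineer would, in place of code of your own. Each camera call takes 0.05 s, during which the arm holds its last target.

## Working session

There is one attempt and no reset: what is moved stays moved. The work goes in short steps, Python scripts to look and compute and a tool call to move; the robot and the scene stay as the last step left them, time stands still between calls to the robot, and variables do not carry over. Pictures are saved under pics/ and viewed, and the job is handed in when it is done.

Besides the shell and the picture viewer there is one more tool, called in YAML: its name, and indented under it one key for each argument. drive_tool: Moves the arm, as the interface text tells. Its arguments: {"type":"object","properties":{"motion":{"type":"string"},"newtons":{"type":"number"}},"required":["motion"]}

```bash
mkdir -p pics; python3 - <<'E'
from rig import *
import cv2
print(get_state())
for n in ("side","top"):
    im,d=get_image(n); cv2.imwrite(f"pics/{n}0.png",im[:,:,::-1]); import numpy as np
    np.savez(f"{n}0.npz",im=im,d=d)
    m=camera_model(n); print(n,m)
E
```

```text
{'clock': 0.0, 'qpos': array([-1.30996895e+00,  2.76607717e-01,  1.50616880e+00,  3.84737451e-05,
        1.36071280e+00, -1.21006649e-01]), 'qd': array([ 0.00328144, -0.00053156,  0.00071903,  0.00128397,  0.00113953,
        0.00133099]), 'effort': array([-3.02426570e-04, -4.16773403e+01, -2.45801461e+01, -1.00922030e-04,
        1.07772372e-02,  5.62620457e-07]), 'position': array([ 0.21412   , -0.5330544 ,  0.23041826]), 'ee_rot': array([-9.47328918e-04,  9.81830959e-01,  1.89755286e-01, -4.74800490e-05]), 'contact_force': array([-0.40060917,  0.65579636,  0.37130776]), 'moment': array([ 0.05285162,  0.03741576, -0.0225125 ]), 'width': 0.08549632911047636}
side {'camera_matrix': array([[423.70065906,   0.        , 278.69720275],
       [  0.        , 423.70065906, 211.53112342],
       [  0.        ,   0.        ,   1.        ]]), 'cam_to_world': array([[-0.9719722 ,  0.14765967, -0.18293896,  0.35579966],
       [-0.23386987, -0.52793208,  0.81645123,  0.73622866],
       [ 0.02397758,  0.83635181,  0.54766845,  0.6286664 ],
       [ 0.        ,  0.        ,  0.        ,  1.        ]])}
top {'camera_matrix': array([[509.24944742,   0.        , 287.1500288 ],
       [  0.        , 509.24944742, 213.72920112],
       [  0.        ,   0.        ,   1.        ]]), 'cam_to_world': array([[-0.02663181,  0.99482989, -0.09800118,  0.41316435],
       [-0.99960108, -0.02558018,  0.01197198, -0.01222713],
       [ 0.00940319,  0.09828092,  0.99511428,  1.32037159],
       [ 0.        ,  0.        ,  0.        ,  1.        ]])}
```

View pics/side0.png

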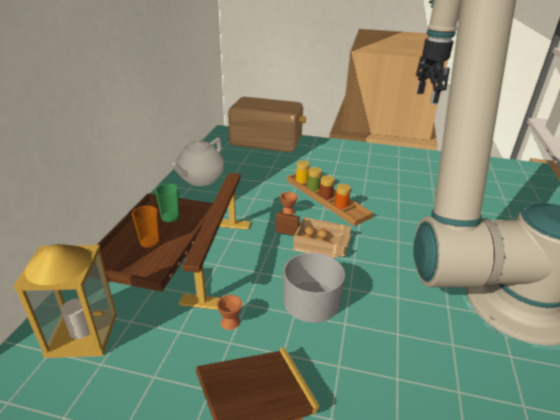

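View pics/top0.png

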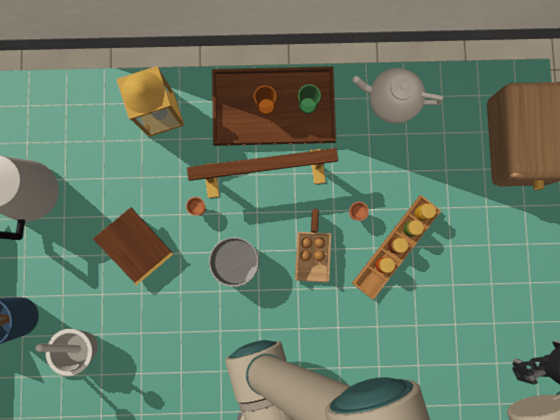

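The side view shows four jars in the caddy, running from (302,172) to (343,196). It also shows the scoop at (322,237), the tin at (313,287), the ledge from (235,180) to (200,265), and the rest at (255,388) with its lip on the right. The top view shows four walnuts in the scoop at about (313,249), the egg cups at (197,207) and (360,211), the tin at (234,262) and the rest at (133,246).

Next I'll measure positions.

```bash
cat > h.py <<'E'
import numpy as np,cv2
from rig import *
from scipy.spatial.transform import Rotation as R
def pts(name,d,m=None):
    m=m or camera_model(name);K=m["camera_matrix"];T=m["cam_to_world"]
    v,u=np.mgrid[0:d.shape[0],0:d.shape[1]]
    x=(u-K[0,2])/K[0,0]*d;y=(v-K[1,2])/K[1,1]*d
    P=np.stack([x,-y,-d],-1)@T[:3,:3].T+T[:3,3]
    P[d<=0]=np.nan
    return P
def proj(name,p):
    m=camera_model(name);K=m["camera_matrix"];T=m["cam_to_world"]
    q=(np.asarray(p)-T[:3,3])@T[:3,:3]
    return np.stack([K[0,0]*q[...,0]/-q[...,2]+K[0,2],-K[1,1]*q[...,1]/-q[...,2]+K[1,2]],-1)
def snap(tag,names=("side","top")):
    o={}
    for n in names:
        im,d=get_image(n);cv2.imwrite(f"pics/{n}{tag}.png",im[:,:,::-1]);np.savez(f"{n}{tag}.npz",im=im,d=d)
        o[n]=(im,d,pts(n,d))
    return o
E
python3 - <<'E'
from h import *
z=np.load("top0.npz");P=pts("top",z["d"])
f=np.nan_to_num(P[...,2],nan=-1)
def box(u0,v0,u1,v1,lo,hi):
    m=np.zeros(f.shape,bool);m[v0:v1,u0:u1]=1
    m&=(f>lo)&(f<hi);return P[m][:,:],m
print("counter z",np.nanmedian(P[300:340,150:200,2]))
def rect(n,p):
    r=cv2.minAreaRect((p[:,:2]*1000).astype(np.float32));print(n,len(p),r, "zmed",np.median(p[:,2]),p[:,2].min(),p[:,2].max());return r
p,_=box(205,232,265,292,.06,.1);rect("tin",p);print(cv2.minEnclosingCircle((p[:,:2]*1000).astype(np.float32)))
p,_=box(183,145,342,182,.11,.15);r=rect("ledge",p)
p,_=box(350,192,442,303,.012,.03);r=rect("caddy",p)
p,m=box(350,192,442,303,.055,.08);rect("jars",p)
n,l,s,c=cv2.connectedComponentsWithStats(m.astype(np.uint8))
for i in range(1,n):
    if s[i,4]>20:
        q=P[l==i];print("jar",s[i],c[i],q.mean(0),cv2.minEnclosingCircle((q[:,:2]*1000).astype(np.float32)),z["im"][l==i].mean(0))
p,_=box(290,228,336,286,.008,.06);rect("scoopbody",p)
p,_=box(290,228,336,286,.035,.045);rect("scooprim",p)
p,_=box(305,202,325,236,.055,.075);rect("grip",p)
p,_=box(90,205,176,286,.02,.09);rect("rest",p)
A=np.c_[p[:,:2],np.ones(len(p))];k=np.linalg.lstsq(A,p[:,2],rcond=None)[0];print("plane",k,np.arctan(np.hypot(*k[:2])))
for n,(a,b) in {"cup0":(197,207),"cup1":(360,211)}.items():
    p,_=box(a-14,b-14,a+14,b+14,.03,.06);print(n,cv2.minEnclosingCircle((p[:,:2]*1000).astype(np.float32)),p[:,2].max())
E
```

```text
counter z 0.00029733615017990545
tin 278 ((423.9801330566406, 105.88211822509766), (118.74860382080078, 116.35519409179688), 88.30679321289062) zmed 0.07917894144746174 0.06013112104310081 0.08555768983907774
((423.38397216796875, 105.74765014648438), 59.73078155517578)
ledge 2122 ((652.0780029296875, 28.560379028320312), (33.37742614746094, 359.9836730957031), 6.0561203956604) zmed 0.1296875711892943 0.11413425359703999 0.13711170436972542
caddy 868 ((486.09130859375, -265.6054382324219), (175.62168884277344, 290.4104309082031), 49.865028381347656) zmed 0.01778117595051365 0.012070873579199004 0.029984090158831966
jars 734 ((471.7022705078125, -294.45306396484375), (198.78326416015625, 171.29364013671875), 88.22573852539062) zmed 0.06679340508151832 0.055001572125279674 0.07587270851019379
jar [421 203  15  16 183] [427.95081967 210.51912568] [ 0.53567095 -0.37692559  0.06651955] ((536.1034545898438, -377.89801025390625), 18.698522567749023) [189.45901639 149.19672131  71.70491803]
jar [408 220  16  15 182] [415.7967033  227.07692308] [ 0.4952783  -0.34447684  0.06688387] ((495.4449
[... 729 characters left out ...]
819091797, 118.08853912353516), 85.064453125) zmed 0.03970552961221008 0.03511117879516479 0.044487267724766966
grip 147 ((519.6111450195312, -96.02674865722656), (15.218352317810059, 55.186702728271484), 88.20491790771484) zmed 0.0653248816991645 0.05519077333326461 0.07340523852344805
rest 3139 ((468.29254150390625, 356.7361755371094), (154.30026245117188, 121.46888732910156), 39.20252990722656) zmed 0.05033463686575179 0.025784352606394778 0.0760805330005554
plane [ 0.19719064  0.16344019 -0.10018708] 0.25072920510761343
cup0 ((565.3611450195312, 202.906005859375), 23.73978614807129) 0.05690444143812057
cup1 ((541.9203491210938, -208.46470642089844), 23.76546287536621) 0.05775597189996273
```

```bash
python3 - <<'E'
from h import *
z=np.load("top0.npz")["im"][:,:,::-1]
a=cv2.resize(z[140:310,280:450],None,fx=3.5,fy=3.5,interpolation=cv2.INTER_CUBIC)
cv2.imwrite("pics/c0.png",a)
E
```

```text
(no output)
```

View pics/c0.png

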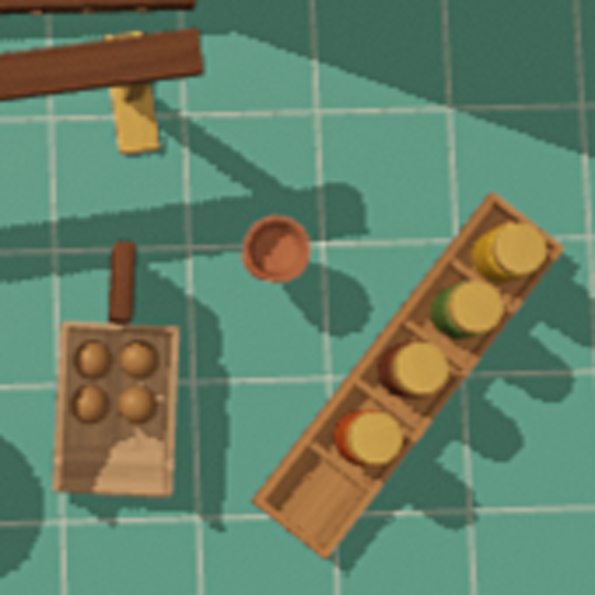

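Four jars and four walnuts are present, and the sizes match the spec. I'll write a row planner and start the approach to the scoop grip.

```bash
cat >> h.py <<'E'
def q2R(q): return R.from_quat([q[1],q[2],q[3],q[0]])
def toolR(yaw,tilt=0,side=0):
    """tool x at azimuth yaw(deg), z down, then tilt about tool y (fingers toward +x), deg"""
    a=np.radians(yaw);x=np.array([np.cos(a),np.sin(a),0]);z=np.array([0,0,-1.]);y=np.cross(z,x)
    return R.from_matrix(np.c_[x,y,z])*R.from_euler('y',tilt,degrees=True)
def plan(p,Rt,hand,frac_lin=.05,frac_rot=9,start=None,n=None):
    """rows from measured pose to TCP p, rotation Rt (straight, equal rows)"""
    s=get_state();p0,R0=(s["position"],q2R(s["ee_rot"])) if start is None else start
    p=np.array(p,float)
    w=(R0.inv()*Rt).as_rotvec(degrees=True)
    N=n or int(max(1,np.ceil(np.linalg.norm(p-p0)/frac_lin),np.ceil(np.linalg.norm(w)/frac_rot)))
    rows=[]
    for i in range(N):
        Ri=R0*R.from_rotvec(w*i/N,degrees=True)
        t=Ri.inv().apply((p-p0)/N);rows.append(list(np.round(w/N,1))+list(np.round(t,4))+[hand])
    print(N,"rows; w",w.round(1),"d",np.round(p-p0,4))
    for i in range(0,N,12): print("; ".join(" ".join(f"{v:g}" for v in r) for r in rows[i:i+12]))
    return p,Rt
def st():
    s=get_state();print("t",round(s["clock"],2),"q",s["qpos"].round(2),"p",s["position"].round(4),"F",s["contact_force"].round(1),"M",s["moment"].round(2),"w",round(s["width"],4));return s
G=np.array([.5196,-.0960]); SY=175.6
E
python3 - <<'E'
from h import *
a=np.radians(-4.4); e=np.array([np.cos(a),np.sin(a),0])
Rt=toolR(-4.4,-20); zt=Rt.as_matrix()[:,2]; print(zt)
# grasp point 75.5..77 behind mid -> G center, z .045
g=np.array([*G,.045]); tcp=g+.019*zt; print(tcp)
a1=plan(tcp-.12*zt,Rt,60,start=None)
plan(tcp,Rt,60,start=a1)
E
```

```text
[-0.34101213  0.02623945 -0.93969262]
[ 0.51312077 -0.09550145  0.02714584]
12 rows; w [  4.5 -19.6  26. ] d [ 0.3399  0.4345 -0.0906]
0.4 -1.6 2.2 0.0398 -0.023 0.0076 60; 0.4 -1.6 2.2 0.0391 -0.0245 0.0066 60; 0.4 -1.6 2.2 0.0383 -0.0259 0.0057 60; 0.4 -1.6 2.2 0.0374 -0.0273 0.0048 60; 0.4 -1.6 2.2 0.0365 -0.0287 0.0039 60; 0.4 -1.6 2.2 0.0355 -0.03 0.0031 60; 0.4 -1.6 2.2 0.0344 -0.0313 0.0023 60; 0.4 -1.6 2.2 0.0333 -0.0326 0.0015 60; 0.4 -1.6 2.2 0.032 -0.0338 0.0008 60; 0.4 -1.6 2.2 0.0307 -0.035 0.0001 60; 0.4 -1.6 2.2 0.0294 -0.0361 -0.0005 60; 0.4 -1.6 2.2 0.028 -0.0372 -0.0011 60
3 rows; w [0. 0. 0.] d [-0.0409  0.0031 -0.1128]
0 0 0 0 -0 0.04 60; 0 0 0 0 -0 0.04 60; 0 0 0 0 -0 0.04 60
```

drive_tool:
  motion: "0.4 -1.6 2.2 0.0398 -0.023 0.0076 60; 0.4 -1.6 2.2 0.0391 -0.0245 0.0066 60; 0.4 -1.6 2.2 0.0383 -0.0259 0.0057 60; 0.4 -1.6 2.2 0.0374 -0.0273 0.0048 60; 0.4 -1.6 2.2 0.0365 -0.0287 0.0039 60; 0.4 -1.6 2.2 0.0355 -0.03 0.0031 60; 0.4 -1.6 2.2 0.0344 -0.0313 0.0023 60; 0.4 -1.6 2.2 0.0333 -0.0326 0.0015 60"
  newtons: 80

```text
clock: 1.1
position: [0.447, -0.2396, 0.1656]
ee_rot: [-0.007, 0.993, 0.027, -0.119]
contact_force: [0.7, -0.5, -0.8]
width: 0.0511
```

```bash
python3 - <<'E'
from h import *
st()
Rt=toolR(-4.4,-20); zt=Rt.as_matrix()[:,2]
g=np.array([*G,.045]); tcp=g+.019*zt
plan(tcp-.12*zt,Rt,60)
E
```

```text
t 1.1 q [-0.55  0.34  1.6  -0.12  1.41  1.  ] p [ 0.447  -0.2396  0.1656] F [ 0.7 -0.5 -0.8] M [-0.04 -0.12  0.01] w 0.0511
4 rows; w [ 1.  -6.3  7.4] d [ 0.1071  0.141  -0.0257]
0.2 -1.6 1.9 0.0295 -0.0336 0.0002 60; 0.2 -1.6 1.9 0.0283 -0.0346 -0.0004 60; 0.2 -1.6 1.9 0.0272 -0.0355 -0.001 60; 0.2 -1.6 1.9 0.026 -0.0364 -0.0016 60
```

drive_tool:
  motion: "0.2 -1.6 1.9 0.0295 -0.0336 0.0002 60; 0.2 -1.6 1.9 0.0283 -0.0346 -0.0004 60; 0.2 -1.6 1.9 0.0272 -0.0355 -0.001 60; 0.2 -1.6 1.9 0.026 -0.0364 -0.0016 60; 0 0 0 0 0 0 60"

```text
clock: 1.72
position: [0.5586, -0.0908, 0.1348]
ee_rot: [-0.005, 0.983, -0.039, -0.178]
contact_force: [-0.6, -0.7, -0.5]
width: 0.0511
```

```bash
python3 - <<'E'
from h import *
st()
Rt=toolR(-4.4,-20); zt=Rt.as_matrix()[:,2]
g=np.array([*G,.045]); tcp=g+.019*zt
plan(tcp,Rt,60)
o=snap("1")
a=np.hstack([cv2.resize(o["side"][0][150:300,230:420],None,fx=2,fy=2),cv2.resize(o["top"][0][150:300,230:420],None,fx=2,fy=2)]);cv2.imwrite("pics/c1.png",a[:,:,::-1])
E
```

```text
t 1.73 q [-0.24  0.53  1.4  -0.06  1.56  1.42] p [ 0.5586 -0.0908  0.1348] F [-0.6 -0.7 -0.5] M [-0.04 -0.2  -0.01] w 0.0511
3 rows; w [ 0.2  0.5 -0.1] d [-0.0455 -0.0047 -0.1077]
0.1 0.2 -0 -0.0015 0.0026 0.0389 60; 0.1 0.2 -0 -0.0016 0.0026 0.0389 60; 0.1 0.2 -0 -0.0017 0.0027 0.0389 60
```

View pics/c1.png

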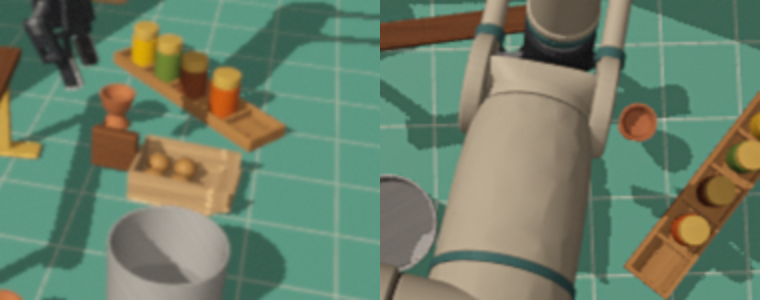

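The gripper hovers behind and above the dark grip plate, at about (115,150) in the left crop. The scoop hasn't moved. I'll descend.

drive_tool:
  motion: "0 0.2 0 -0.0015 0.0026 0.035 60; 0 0.2 0 -0.0016 0.0026 0.035 60; 0 0 0 -0.001 0.002 0.028 60; 0 0 0 0 0 0.012 60; 0 0 0 0 0 0 60"

```text
clock: 2.45
position: [0.5109, -0.1039, 0.0347]
ee_rot: [-0.003, 0.984, -0.043, -0.172]
contact_force: [-0.3, 0.9, 0.8]
width: 0.0512
```

```bash
python3 - <<'E'
from h import *
st()
Rt=toolR(-4.4,-20); zt=Rt.as_matrix()[:,2]
g=np.array([*G,.045]); tcp=g+.019*zt
plan(tcp,Rt,60)
o=snap("2",("side",))
a=cv2.resize(o["side"][0][170:290,220:380],None,fx=4,fy=4);cv2.imwrite("pics/c2.png",a[:,:,::-1])
E
```

```text
t 2.45 q [-0.28  0.56  1.63 -0.08  1.29  1.41] p [ 0.5109 -0.1039  0.0347] F [-0.3  0.9  0.8] M [-0.06 -0.13 -0.01] w 0.0512
1 rows; w [ 0.3 -0.2 -0.7] d [ 0.0022  0.0084 -0.0076]
0.3 -0.2 -0.7 0.004 -0.0086 0.0066 60
```

View pics/c2.png

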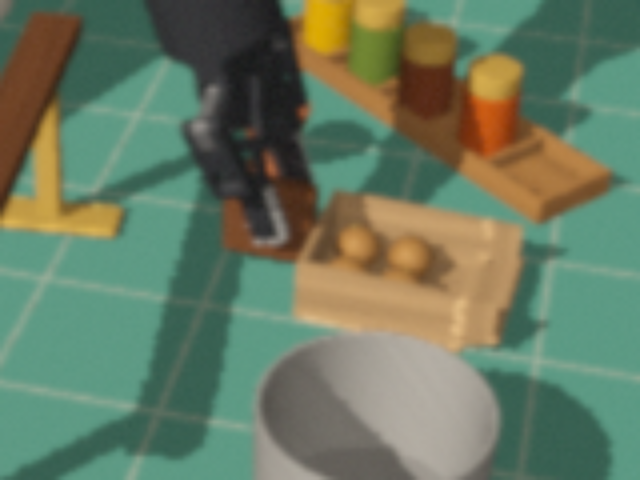

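drive_tool:
  motion: "0.3 -0.2 -0.7 0.004 -0.0086 0.0066 60; 0 0 0 0 0 0 60; 0 0 0 0 0 0 60"

```text
clock: 2.88
position: [0.5166, -0.0956, 0.0289]
ee_rot: [-0.006, 0.985, -0.037, -0.171]
contact_force: [-0.3, 0.5, -0.3]
width: 0.0512
```

```bash
python3 - <<'E'
from h import *
st()
Rt=toolR(-4.4,-20); zt=Rt.as_matrix()[:,2]
g=np.array([*G,.045]); tcp=g+.019*zt
plan(tcp,Rt,60)
E
```

```text
t 2.88 q [-0.27  0.57  1.63 -0.07  1.28  1.41] p [ 0.5166 -0.0956  0.0289] F [-0.3  0.5 -0.3] M [-0.03 -0.13 -0.02] w 0.0512
1 rows; w [ 0.1 -0.3  0.1] d [-0.0035  0.0001 -0.0018]
0.1 -0.3 0.1 -0.0027 0.0002 0.0028 60
```

Good. Closing on the plate.

drive_tool:
  motion: "0 0 0 -0.0027 0 0.0028 40; 0 0 0 0 0 0 25; 0 0 0 0 0 0 10; 0 0 0 0 0 0 0; 0 0 0 0 0 0 0; 0 0 0 0 0 0 0; 0 0 0 0 0 0 0; 0 0 0 0 0 0 0"
  newtons: 100

```text
clock: 3.88
position: [0.5133, -0.0954, 0.0276]
ee_rot: [-0.006, 0.985, -0.037, -0.17]
contact_force: [-0.1, -0.0, 0.7]
width: 0.0149
```

```bash
python3 - <<'E'
from h import *
for i in range(4): st()
o=snap("3",("side",))
a=cv2.resize(o["side"][0][170:290,220:380],None,fx=4,fy=4);cv2.imwrite("pics/c3.png",a[:,:,::-1])
E
```

```text
t 3.88 q [-0.27  0.56  1.64 -0.07  1.27  1.41] p [ 0.5133 -0.0954  0.0276] F [-0.1 -0.   0.7] M [ 0.   -0.14 -0.  ] w 0.0149
t 3.88 q [-0.27  0.56  1.64 -0.07  1.27  1.41] p [ 0.5133 -0.0954  0.0276] F [-0.1 -0.   0.7] M [ 0.   -0.14 -0.  ] w 0.0149
t 3.88 q [-0.27  0.56  1.64 -0.07  1.27  1.41] p [ 0.5133 -0.0954  0.0276] F [-0.1 -0.   0.7] M [ 0.   -0.14 -0.  ] w 0.0149
t 3.88 q [-0.27  0.56  1.64 -0.07  1.27  1.41] p [ 0.5133 -0.0954  0.0276] F [-0.1 -0.   0.7] M [ 0.   -0.14 -0.  ] w 0.0149
```

View pics/c3.png

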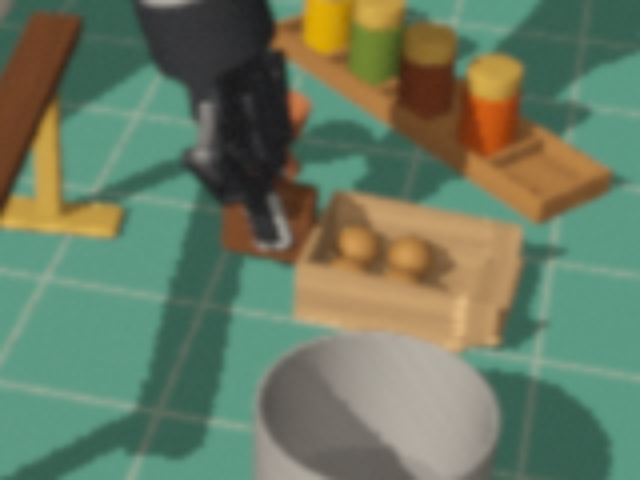

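The fingers hold the plate (width 14.9 mm) and the scoop is undisturbed. I'll save the grasp relation, then lift gently.

```bash
cat >> h.py <<'E'
def T(p,Rm):
    M=np.eye(4);M[:3,:3]=Rm.as_matrix();M[:3,3]=p;return M
def scoopT(mid,yaw,pitch):
    """scoop frame: x at azimuth yaw, nose down by pitch deg"""
    return T(mid,R.from_euler('z',yaw,degrees=True)*R.from_euler('y',pitch,degrees=True))
def tcp_for(S):
    X=np.load("grasp.npy") # scoop<-tool
    M=S@X;return M[:3,3],R.from_matrix(M[:3,:3])
NOSE=np.array([.075,0,-.005])
def scoop_nose(nose,yaw,pitch):
    S=scoopT([0,0,0],yaw,pitch);S[:3,3]=np.array(nose)-S[:3,:3]@NOSE;return S
E
python3 - <<'E'
from h import *
s=get_state()
S=scoopT([.4443,-.0902,.020],175.6,0)
np.save("grasp.npy",np.linalg.inv(S)@T(s["position"],q2R(s["ee_rot"])))
X=np.load("grasp.npy");print(X[:3,3])
S[2,3]+=.11
plan(*tcp_for(S),0,frac_lin=.022)
E
```

```text
[-0.0691893  -0.00016841  0.0076103 ]
6 rows; w [ 0. -0. -0.] d [-0.    0.    0.11]
0 -0 -0 -0.0062 0 -0.0173 0; 0 -0 -0 -0.0062 0 -0.0173 0; 0 -0 -0 -0.0062 0 -0.0173 0; 0 -0 -0 -0.0062 0 -0.0173 0; 0 -0 -0 -0.0062 0 -0.0173 0; 0 -0 -0 -0.0062 0 -0.0173 0
```

drive_tool:
  motion: "0 0 0 -0.002 0 -0.006 0; 0 0 0 -0.004 0 -0.011 0; 0 0 0 -0.006 0 -0.017 0; 0 0 0 -0.006 0 -0.017 0; 0 0 0 -0.006 0 -0.017 0; 0 0 0 -0.006 0 -0.017 0; 0 0 0 -0.004 0 -0.012 0; 0 0 0 -0.002 0 -0.006 0; 0 0 0 0 0 0 0"

```text
clock: 5.05
position: [0.5145, -0.0951, 0.143]
ee_rot: [-0.006, 0.985, -0.037, -0.168]
contact_force: [-0.3, -0.6, -1.9]
width: 0.0147
```

```bash
python3 - <<'E'
from h import *
s=st();print(q2R(s["ee_rot"]).as_matrix().round(3))
o=snap("4")
a=np.hstack([cv2.resize(o["side"][0][120:320,200:390],None,fx=2,fy=2),cv2.resize(o["top"][0][150:350,190:380],None,fx=2,fy=2)]);cv2.imwrite("pics/c4.png",a[:,:,::-1])
E
```

```text
t 5.05 q [-0.27  0.45  1.51 -0.07  1.51  1.39] p [ 0.5145 -0.0951  0.143 ] F [-0.3 -0.6 -1.9] M [-0.04 -0.4  -0.08] w 0.0147
[[ 0.941 -0.074 -0.331]
 [-0.071 -0.997  0.024]
 [-0.332  0.001 -0.943]]
```

View pics/c4.png

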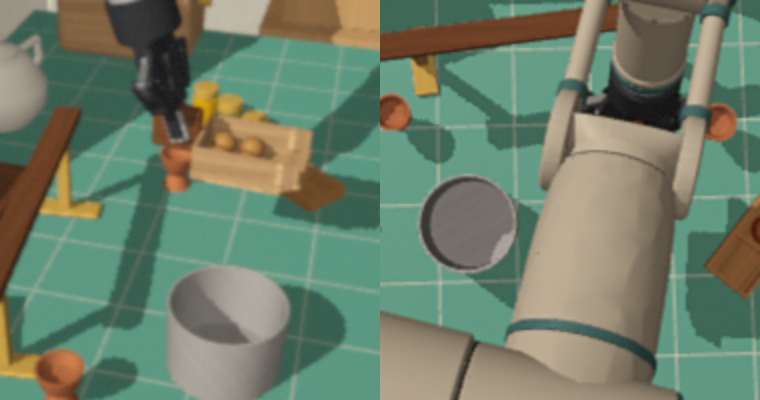

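The scoop lifted level with its walnuts inside (left crop at 250,150), and the tin still stands. I'll re-measure the tin and plan the carry.

```bash
cat >> h.py <<'E'
def tin(P,lo=.072,hi=.086):
    # search rim band
    f=np.nan_to_num(P[...,2],nan=-1)
    m=(f>lo)&(f<hi)&(np.hypot(P[...,0]-.4234,P[...,1]-.1057)<.12)
    q=(P[m][:,:2]*1000).astype(np.float32)
    c=cv2.minEnclosingCircle(q);print("tin",len(q),c);return c
E
python3 - <<'E'
from h import *
z=np.load("top4.npz");c=tin(pts("top",z["d"]))
z=np.load("side4.npz");c2=tin(pts("side",z["d"]))
# predicted scoop rim corners in side
s=get_state();S=T(s["position"],q2R(s["ee_rot"]))@np.linalg.inv(np.load("grasp.npy"))
print(S[:3,3],R.from_matrix(S[:3,:3]).as_euler('ZYX',degrees=True))
im=z["im"].copy()
for x in (-.042,.042):
  for y in (-.042,.042):
    for zz in(-.02,.02):
      u=proj("side",S[:3,:3]@[x,y,zz]+S[:3,3]);cv2.circle(im,tuple(int(round(k)) for k in u),1,(255,0,255),-1)
u=proj("side",S[:3,:3]@NOSE+S[:3,3]);cv2.circle(im,tuple(int(round(k)) for k in u),1,(0,0,255),-1)
cv2.imwrite("pics/c4b.png",cv2.resize(im[150:250,260:380],None,fx=5,fy=5)[:,:,::-1])
e=np.array([np.cos(np.radians(168)),np.sin(np.radians(168)),0])
n=np.array([.4235,.1058,.17])-.035*e
a=plan(*tcp_for(scoop_nose(n,168,0)),0,frac_lin=.022)
E
```

```text
tin 223 ((423.4114990234375, 105.86865234375), 59.77963638305664)
tin 502 ((423.2497863769531, 106.62834930419922), 61.26533126831055)
[ 0.44506854 -0.08979434  0.1344966 ] [ 1.75577621e+02  1.16732063e-01 -1.89171916e-02]
9 rows; w [ 2.5 -0.1  7.1] d [0.0848 0.1637 0.0404]
0.3 -0 0.8 0.0061 -0.0188 -0.0069 0; 0.3 -0 0.8 0.0058 -0.0189 -0.0068 0; 0.3 -0 0.8 0.0055 -0.0191 -0.0067 0; 0.3 -0 0.8 0.0053 -0.0192 -0.0067 0; 0.3 -0 0.8 0.005 -0.0193 -0.0066 0; 0.3 -0 0.8 0.0047 -0.0194 -0.0065 0; 0.3 -0 0.8 0.0045 -0.0195 -0.0064 0; 0.3 -0 0.8 0.0042 -0.0196 -0.0063 0; 0.3 -0 0.8 0.0039 -0.0196 -0.0062 0
```

View pics/c4b.png

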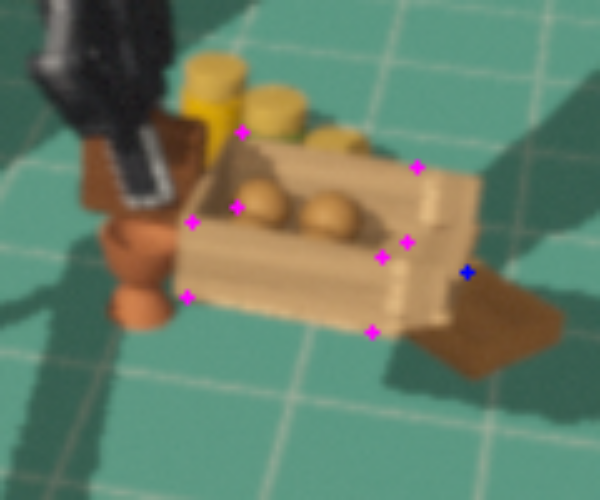

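The predicted corners match the scoop to within about 2 px, and the tin hasn't moved. I'll carry it to a point above the tin.

drive_tool:
  motion: "0 0 0 0.002 -0.004 -0.006 0; 0.3 0 0.6 0.004 -0.012 -0.010 0; 0.3 0 0.8 0.006 -0.018 -0.010 0; 0.3 0 0.8 0.006 -0.019 -0.007 0; 0.3 0 0.8 0.005 -0.019 -0.007 0; 0.3 0 0.8 0.005 -0.019 -0.007 0; 0.3 0 0.8 0.005 -0.019 -0.006 0; 0.3 0 0.8 0.004 -0.019 -0.004 0; 0.3 0 0.8 0.004 -0.018 0 0; 0.2 0 0.6 0.003 -0.012 0 0; 0 0 0 0 -0.006 0 0; 0 0 0 0 0 0 0"

```text
clock: 6.65
position: [0.6031, 0.0736, 0.1837]
ee_rot: [-0.02, 0.98, -0.101, -0.169]
contact_force: [0.2, -0.3, -2.1]
width: 0.0149
```

```bash
python3 - <<'E'
from h import *
st()
o=snap("5");tin(o["top"][2]);tin(o["side"][2])
cv2.imwrite("pics/c5.png",cv2.resize(o["side"][0][120:330,200:400],None,fx=3,fy=2.8)[:,:,::-1])
e=np.array([np.cos(np.radians(168)),np.sin(np.radians(168)),0])
n=np.array([.4235,.1058,.17])-.035*e
a=plan(*tcp_for(scoop_nose(n,168,0)),0,frac_lin=.022)
n[2]=.118
plan(*tcp_for(scoop_nose(n,168,18)),0,frac_lin=.02,frac_rot=3)
E
```

```text
t 6.65 q [-0.03  0.54  1.25  0.06  1.69  1.74] p [0.6031 0.0736 0.1837] F [ 0.2 -0.3 -2.1] M [-0.1  -0.35  0.  ] w 0.0149
tin 0 ((0.0, 0.0), 0.0)
tin 496 ((422.7603759765625, 106.51210021972656), 61.01167297363281)
1 rows; w [-0.3 -0.   0.2] d [-0.0041 -0.0043 -0.0011]
-0.3 -0 0.2 -0.0026 0.005 0.0021 0
6 rows; w [-0.4 18.   0.2] d [-0.0149 -0.002  -0.0092]
-0.1 3 0 -0.0017 0.0008 0.0022 0; -0.1 3 0 -0.0018 0.0008 0.0021 0; -0.1 3 0 -0.0019 0.0008 0.002 0; -0.1 3 0 -0.002 0.0008 0.0019 0; -0.1 3 0 -0.0021 0.0008 0.0018 0; -0.1 3 0 -0.0022 0.0008 0.0017 0
```

View pics/c5.png

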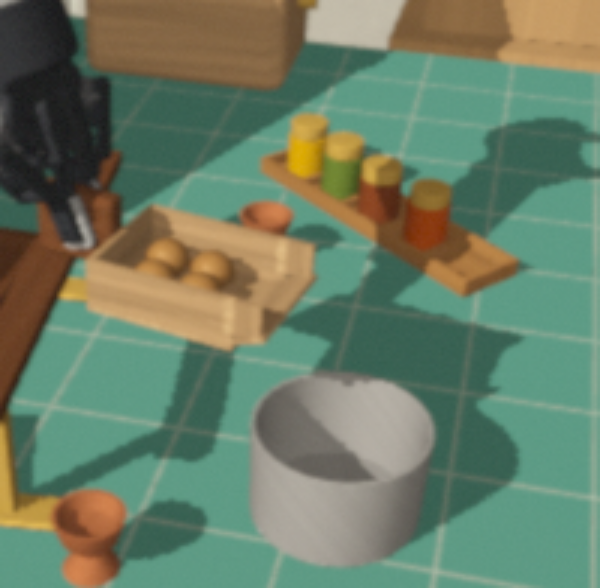

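All four walnuts are in the scoop, and its nose is above the far part of the tin. I'll tilt to 18° and lower.

drive_tool:
  motion: "0 2 0 -0.0015 0.001 0.002 0; 0 3 0 -0.0018 0.001 0.002 0; 0 3 0 -0.0018 0.001 0.002 0; 0 3 0 -0.002 0.001 0.002 0; 0 3 0 -0.002 0.001 0.002 0; 0 3 0 -0.002 0.001 0.0018 0; 0 1 0 -0.001 0 0.001 0; 0 0 0 0 0 0 0"

```text
clock: 7.75
position: [0.584, 0.0643, 0.1738]
ee_rot: [-0.002, 0.994, -0.106, -0.011]
contact_force: [0.3, 0.3, -2.3]
width: 0.015
```

```bash
python3 - <<'E'
from h import *
s=st();S=T(s["position"],q2R(s["ee_rot"]))@np.linalg.inv(np.load("grasp.npy"))
print("nose",S[:3,:3]@NOSE+S[:3,3],R.from_matrix(S[:3,:3]).as_euler('ZYX',degrees=True))
o=snap("6",("side",));tin(o["side"][2])
cv2.imwrite("pics/c6.png",cv2.resize(o["side"][0][120:330,200:400],None,fx=3,fy=2.8)[:,:,::-1])
e=np.array([np.cos(np.radians(168)),np.sin(np.radians(168)),0])
n=np.array([.4235,.1058,.115])-.03*e
a=plan(*tcp_for(scoop_nose(n,168,30)),0,frac_lin=.02,frac_rot=2)
b=plan(*tcp_for(scoop_nose(n,168,55)),0,frac_lin=.02,frac_rot=3,start=a)
E
```

```text
t 7.75 q [-0.01  0.34  1.55  0.01  1.27  1.77] p [0.584  0.0643 0.1738] F [ 0.3  0.3 -2.3] M [-0.12 -0.15 -0.04] w 0.015
nose [0.45412954 0.09261095 0.11653669] [167.64797311  18.32386562  -0.18708967]
tin 464 ((424.6931457519531, 106.20269012451172), 61.1347770690918)
6 rows; w [-0.2 11.7 -0.3] d [-0.0154  0.0108  0.0242]
-0 1.9 -0 -0.003 -0.0012 -0.004 0; -0 1.9 -0 -0.0028 -0.0012 -0.0041 0; -0 1.9 -0 -0.0027 -0.0012 -0.0042 0; -0 1.9 -0 -0.0026 -0.0012 -0.0043 0; -0 1.9 -0 -0.0024 -0.0012 -0.0043 0; -0 1.9 -0 -0.0023 -0.0012 -0.0044 0
9 rows; w [-0.1 25.   0.1] d [-0.0452  0.0096  0.0423]
-0 2.8 0 -0.0042 0 -0.0056 0; -0 2.8 0 -0.0039 0 -0.0057 0; -0 2.8 0 -0.0036 0 -0.0059 0; -0 2.8 0 -0.0034 0 -0.0061 0; -0 2.8 0 -0.0031 0 -0.0063 0; -0 2.8 0 -0.0027 0 -0.0064 0; -0 2.8 0 -0.0024 0 -0.0065 0; -0 2.8 0 -0.0021 0 -0.0066 0; -0 2.8 0 -0.0018 0 -0.0067 0
```

View pics/c6.png

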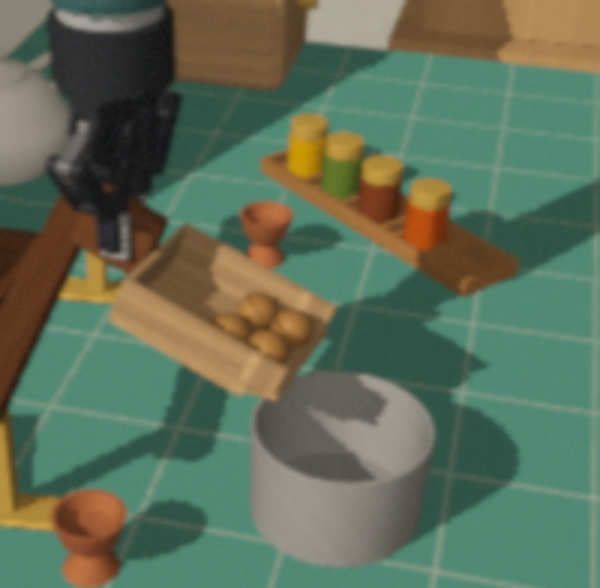

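The walnuts have rolled to the ramp but are held there. I'll centre sideways first, then tilt slowly.

drive_tool:
  motion: "0 0 0 -0.001 -0.0035 0 0; 0 0 0 -0.001 -0.0035 0 0; 0 0 0 0 0 0 0; 0 2 0 -0.0028 0 -0.004 0; 0 2 0 -0.0027 0 -0.004 0; 0 2 0 -0.0026 0 -0.0042 0; 0 2 0 -0.0025 0 -0.0043 0; 0 2 0 -0.0024 0 -0.0044 0; 0 2 0 -0.0023 0 -0.0044 0; 0 0 0 0 0 0 0"

```text
clock: 9.05
position: [0.5643, 0.0762, 0.1998]
ee_rot: [0.01, 0.99, -0.105, 0.098]
contact_force: [-0.6, 0.6, -1.7]
width: 0.0152
```

```bash
python3 - <<'E'
from h import *
s=st();S=T(s["position"],q2R(s["ee_rot"]))@np.linalg.inv(np.load("grasp.npy"))
print("nose",S[:3,:3]@NOSE+S[:3,3],R.from_matrix(S[:3,:3]).as_euler('ZYX',degrees=True))
o=snap("7",("side",));tin(o["side"][2])
cv2.imwrite("pics/c7.png",cv2.resize(o["side"][0][120:330,200:400],None,fx=3,fy=2.8)[:,:,::-1])
e=np.array([np.cos(np.radians(168)),np.sin(np.radians(168)),0])
n=np.array([.4235,.1058,.115])-.03*e
b=plan(*tcp_for(scoop_nose(n,168,56)),0,frac_lin=.02,frac_rot=3)
E
```

```text
t 9.05 q [ 0.04  0.19  1.72 -0.06  1.04  1.85] p [0.5643 0.0762 0.1998] F [-0.6  0.6 -1.7] M [ 0.01  0.08 -0.07] w 0.0152
nose [0.44966134 0.10125454 0.11497995] [167.63291144  30.86595912  -0.24292465]
tin 442 ((424.257568359375, 106.75028991699219), 61.215293884277344)
9 rows; w [-0.1 25.1 -0.3] d [-0.0433  0.009   0.0418]
-0 2.8 -0 -0.0039 0 -0.0055 0; -0 2.8 -0 -0.0036 0 -0.0057 0; -0 2.8 -0 -0.0034 0 -0.0059 0; -0 2.8 -0 -0.0031 0 -0.006 0; -0 2.8 -0 -0.0028 0 -0.0062 0; -0 2.8 -0 -0.0025 0 -0.0063 0; -0 2.8 -0 -0.0022 0 -0.0064 0; -0 2.8 -0 -0.0018 0 -0.0065 0; -0 2.8 -0 -0.0015 0 -0.0066 0
```

View pics/c7.png

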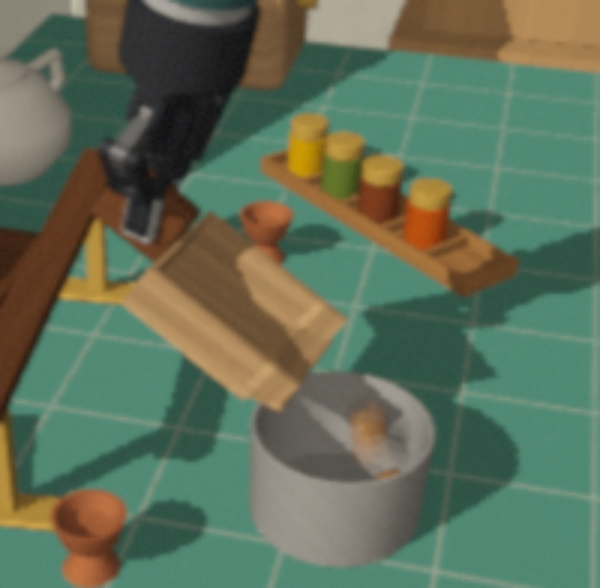

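The walnuts have rolled out into the tin. I'll tilt a bit more to be sure, then look.

drive_tool:
  motion: "0 2.8 0 -0.0037 0 -0.0056 0; 0 2.8 0 -0.0035 0 -0.0058 0; 0 2.8 0 -0.0033 0 -0.006 0; 0 2.8 0 -0.003 0 -0.006 0; 0 2.8 0 -0.003 0 -0.006 0; 0 2 0 -0.002 0 -0.005 0; 0 0 0 0 0 0 0; 0 0 0 0 0 0 0"

```text
clock: 10.1
position: [0.5377, 0.0815, 0.227]
ee_rot: [0.025, 0.966, -0.104, 0.237]
contact_force: [-0.0, -0.7, -2.7]
width: 0.0148
```

```bash
python3 - <<'E'
from h import *
s=st();S=T(s["position"],q2R(s["ee_rot"]))@np.linalg.inv(np.load("grasp.npy"))
print("nose",S[:3,:3]@NOSE+S[:3,3],R.from_matrix(S[:3,:3]).as_euler('ZYX',degrees=True))
o=snap("8");tin(o["side"][2])
im=o["side"][0].copy()
for x in (-.042,.042):
  for y in (-.042,.042):
    for zz in(-.02,.02):
      u=proj("side",S[:3,:3]@[x,y,zz]+S[:3,3]);cv2.circle(im,tuple(int(round(k)) for k in u),1,(255,0,255),-1)
cv2.imwrite("pics/c8.png",np.hstack([cv2.resize(im[120:330,200:400],None,fx=2,fy=2),cv2.resize(o["top"][0][130:340,170:370],None,fx=2,fy=2)])[:,:,::-1])
E
```

```text
t 10.1 q [ 0.13  0.03  1.93 -0.23  0.74  2.05] p [0.5377 0.0815 0.227 ] F [-0.  -0.7 -2.7] M [0.07 0.32 0.02] w 0.0148
nose [0.4510752 0.1007142 0.1126751] [167.41879516  47.19531894  -0.33239268]
tin 442 ((424.6219177246094, 106.64214324951172), 61.23993682861328)
```

View pics/c8.png

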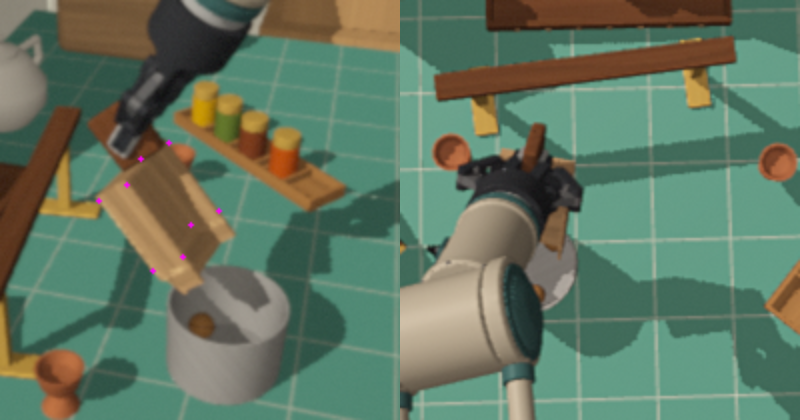

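The scoop is empty. I'll raise it back to level above the tin, clear the view and count the walnuts. I'll also refine the rest's geometry.

```bash
python3 - <<'E'
from h import *
# rest refine
for nm,box in (("top",(85,200,180,290)),("side",(190,345,325,420))):
    z=np.load(nm+"0.npz");P=pts(nm,z["d"]);u0,v0,u1,v1=box
    q=P[v0:v1,u0:u1].reshape(-1,3);q=q[np.isfinite(q).all(1)&(q[:,2]>.02)&(q[:,2]<.09)]
    k=np.linalg.lstsq(np.c_[q[:,:2],np.ones(len(q))],q[:,2],rcond=None)[0]
    for it in range(8):
        r=q[:,2]-np.c_[q[:,:2],np.ones(len(q))]@k; f=q[abs(r)<.0025]
        k=np.linalg.lstsq(np.c_[f[:,:2],np.ones(len(f))],f[:,2],rcond=None)[0]
    az=np.degrees(np.arctan2(k[1],k[0]));sl=np.arctan(np.hypot(k[0],k[1]))
    rect=cv2.minAreaRect((f[:,:2]*1000).astype(np.float32))
    c=np.array(rect[0])/1000
    print(nm,"az",az,"slope",sl,"rect",rect,"zc",c@k[:2]+k[2])
    U=np.array([np.cos(np.radians(az)),np.sin(np.radians(az))]);V=np.array([-U[1],U[0]])
    a=f[:,:2]@U;b=f[:,:2]@V;pa=np.percentile(a,[.3,99.7]);pb=np.percentile(b,[.3,99.7]);print(pa,pb,np.diff(pa),np.diff(pb),"c",pa.mean()*U+pb.mean()*V)
    lip=q[(q[:,2]-np.c_[q[:,:2],np.ones(len(q))]@k)>.004]; 
    if len(lip): print("lip",len(lip),np.percentile(lip[:,:2]@U,[2,50,98]))
e=np.array([np.cos(np.radians(168)),np.sin(np.radians(168)),0])
n=np.array([.4235,.1058,.135])-.04*e
a=plan(*tcp_for(scoop_nose(n,168,20)),0,frac_lin=.03,frac_rot=5)
n=np.array([.4235,.1058,.22])-.06*e
a=plan(*tcp_for(scoop_nose(n,180,10)),0,frac_lin=.03,frac_rot=5,start=a)
E
```

```text
top az 39.06137623191927 slope 0.2598394062661065 rect ((468.350830078125, 356.17791748046875), (151.33673095703125, 120.44223022460938), 39.158302307128906) zc 0.05033584930310603
[0.51437398 0.66344851] [-0.07805584  0.04102387] [0.14907453] [0.11907971] c [0.46894062 0.35672677]
lip 276 [0.51173838 0.54915373 0.6578257 ]
side az 39.32902468796682 slope 0.2604451853516171 rect ((469.22235107421875, 357.20697021484375), (151.83505249023438, 121.45250701904297), 38.957759857177734) zc 0.04985186086937071
[0.51821213 0.66419939] [-0.08004159  0.03898922] [0.14598725] [0.11903081] c [0.47031797 0.35881273]
lip 268 [0.51190037 0.51541255 0.51872868]
6 rows; w [ -0.1 -27.2  -0.5] d [ 0.0532 -0.011  -0.0307]
-0 -4.5 -0.1 0.0057 -0.0001 0.0087 0; -0 -4.5 -0.1 0.0063 -0.0001 0.0083 0; -0 -4.5 -0.1 0.007 -0.0001 0.0077 0; -0 -4.5 -0.1 0.0076 -0.0001 0.0072 0; -0 -4.5 -0.1 0.0081 -0.0001 0.0065 0; -0 -4.5 -0.1 0.0086 -0.0001 0.0059 0
4 rows; w [ -0.9  -9.9 -12. ] d [0.031  0.0231 0.0613]
-0.2 -2.5 -3 0.0065 -0.0072 -0.0153 0; -0.2 -2.5 -3 0.0062 -0.0068 -0.0156 0; -0.2 -2.5 -3 0.0059 -0.0064 -0.0159 0; -0.2 -2.5 -3 0.0055 -0.0061 -0.0162 0
```

drive_tool:
  motion: "0 -2 0 0 0 -0.010 0; 0 -4.5 0 0.003 0 -0.004 0; 0 -4.5 0 0.0057 0 0.004 0; 0 -4.5 0 0.0063 0 0.005 0; 0 -4.5 0 0.007 0 0.004 0; 0 -4.5 0 0.0076 0 0.004 0; 0 -4.5 0 0.008 0 0.003 0; 0 -2.5 -3 0.0065 -0.007 -0.0153 0; 0 -2.5 -3 0.006 -0.007 -0.0156 0; 0 -2.5 -3 0.006 -0.0064 -0.0159 0; 0 -1 -3 0.004 -0.004 -0.010 0; 0 0 0 0 0 0 0"

```text
clock: 11.7
position: [0.6155, 0.0907, 0.2795]
ee_rot: [-0.014, 0.996, -0.0, -0.092]
contact_force: [0.1, -0.6, -1.5]
width: 0.0151
```

```bash
python3 - <<'E'
from h import *
s=st();S=T(s["position"],q2R(s["ee_rot"]))@np.linalg.inv(np.load("grasp.npy"))
print("mid",S[:3,3],"nose",S[:3,:3]@NOSE+S[:3,3],R.from_matrix(S[:3,:3]).as_euler('ZYX',degrees=True))
o=snap("9");tin(o["side"][2])
im=o["side"][0].copy()
for x in (-.042,.042):
  for y in (-.042,.042):
    for zz in(-.02,.02):
      u=proj("side",S[:3,:3]@[x,y,zz]+S[:3,3]);cv2.circle(im,tuple(int(round(k)) for k in u),1,(255,0,255),-1)
cv2.imwrite("pics/c9.png",np.hstack([cv2.resize(im[70:330,180:380],None,fx=2,fy=2),cv2.resize(o["top"][0][80:340,170:370],None,fx=2,fy=2)])[:,:,::-1])
E
```

```text
t 11.7 q [0.02 0.43 1.16 0.03 1.73 1.59] p [0.6155 0.0907 0.2795] F [ 0.1 -0.6 -1.5] M [-0.04 -0.21 -0.03] w 0.0151
mid [0.54838498 0.09144236 0.26117863] nose [0.47509797 0.0923466  0.24449939] [179.409127     9.00812117  -1.701005  ]
tin 491 ((422.9346008300781, 106.47815704345703), 61.01101303100586)
```

View pics/c9.png

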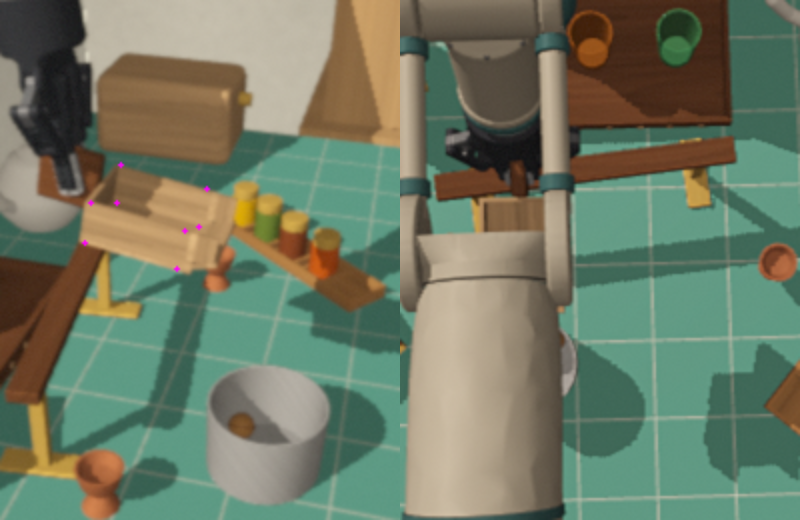

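The scoop pose is as predicted, the tin is standing with a walnut visible in it, and none are on the counter. I'll go on to the rest.

```bash
cat >> h.py <<'E'
RC=np.array([.470,.358,.0507]);RAZ=39.2;RSL=np.degrees(.26)
def rest_scoop(dx,dz):
    Rp=R.from_euler('z',RAZ,degrees=True)*R.from_euler('y',-RSL,degrees=True)  # x uphill
    p=RC+Rp.apply([dx,0,.020+dz])
    return scoopT(p,RAZ+180,RSL)
E
python3 - <<'E'
from h import *
z=np.load("top0.npz");P=pts("top",z["d"]);q=P[60:145,110:190].reshape(-1,3);q=q[q[:,2]>.03];print("lantern",q.min(0),q.max(0))
S=rest_scoop(.006,.08);print(S[:3,3], S[:3,:3].round(2))
Rp=R.from_euler('z',RAZ,degrees=True)*R.from_euler('y',-RSL,degrees=True);print(Rp.apply([1,0,0]))
a=plan(*tcp_for(S),0,frac_lin=.04,frac_rot=5)
E
```

```text
lantern [0.75047184 0.23784297 0.03012999] [0.88152175 0.3616207  0.20724122]
[0.45457108 0.34541648 0.14888148] [[-0.75  0.63 -0.2 ]
 [-0.61 -0.77 -0.16]
 [-0.26  0.    0.97]]
[0.74889859 0.61078678 0.25708055]
9 rows; w [ -6.9   5.3 -39. ] d [-0.1091  0.296  -0.1051]
-0.8 0.6 -4.3 -0.0097 -0.0325 0.0146 0; -0.8 0.6 -4.3 -0.0074 -0.0333 0.0141 0; -0.8 0.6 -4.3 -0.0049 -0.034 0.0136 0; -0.8 0.6 -4.3 -0.0025 -0.0345 0.0131 0; -0.8 0.6 -4.3 -0 -0.0347 0.0126 0; -0.8 0.6 -4.3 0.0025 -0.0348 0.0122 0; -0.8 0.6 -4.3 0.005 -0.0347 0.0117 0; -0.8 0.6 -4.3 0.0075 -0.0344 0.0113 0; -0.8 0.6 -4.3 0.01 -0.0339 0.011 0
```

drive_tool:
  motion: "-0.8 0.6 -4.3 -0.0097 -0.0325 0.006 0; -0.8 0.6 -4.3 -0.0074 -0.0333 0.010 0; -0.8 0.6 -4.3 -0.005 -0.034 0.0136 0; -0.8 0.6 -4.3 -0.0025 -0.0345 0.013 0; -0.8 0.6 -4.3 0 -0.0347 0.0126 0; -0.8 0.6 -4.3 0.0025 -0.0348 0.0122 0; -0.8 0.6 -4.3 0.005 -0.0347 0.0117 0; -0.8 0.6 -4.3 0.0075 -0.0344 0.0113 0; -0.8 0.6 -4.3 0.008 -0.025 0.009 0; 0 0 0 0 0 0 0"

```text
clock: 13.05
position: [0.5014, 0.3807, 0.1806]
ee_rot: [0.02, 0.94, 0.34, -0.038]
contact_force: [-0.2, 0.3, -2.3]
width: 0.0152
```

```bash
python3 - <<'E'
from h import *
s=st()
o=snap("10");tin(o["side"][2]);tin(o["top"][2])
cv2.imwrite("pics/s10.png",o["side"][0][:,:,::-1])
a=plan(*tcp_for(rest_scoop(.006,.04)),0,frac_lin=.02,frac_rot=4)
a=plan(*tcp_for(rest_scoop(.006,.0)),0,frac_lin=.01,frac_rot=4,start=a)
E
```

```text
t 13.05 q [ 0.55  0.43  1.39 -0.02  1.4   1.43] p [0.5014 0.3807 0.1806] F [-0.2  0.3 -2.3] M [ 0.04 -0.11  0.01] w 0.0152
tin 494 ((424.1668701171875, 106.12199401855469), 60.978031158447266)
tin 218 ((423.4113464355469, 105.84552001953125), 59.768123626708984)
3 rows; w [0.6 0.  0.3] d [ 0.0096  0.014  -0.0463]
0.2 0 0.1 0.0067 -0.0017 0.0149 0; 0.2 0 0.1 0.0067 -0.0017 0.0149 0; 0.2 0 0.1 0.0067 -0.0016 0.0149 0
4 rows; w [0. 0. 0.] d [ 0.008   0.0065 -0.0387]
0 0 0 0.0034 -0 0.0094 0; 0 0 0 0.0034 -0 0.0094 0; 0 0 0 0.0034 -0 0.0094 0; 0 0 0 0.0034 -0 0.0094 0
```

View pics/s10.png

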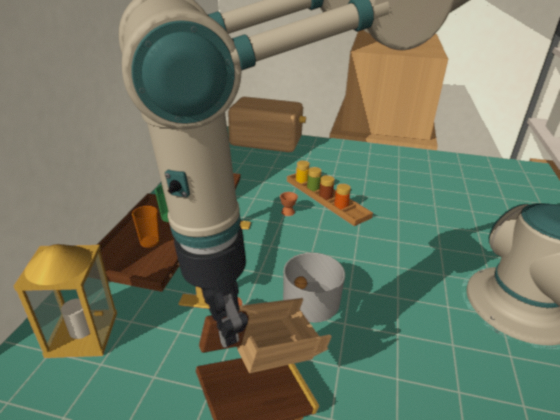

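View pics/top10.png

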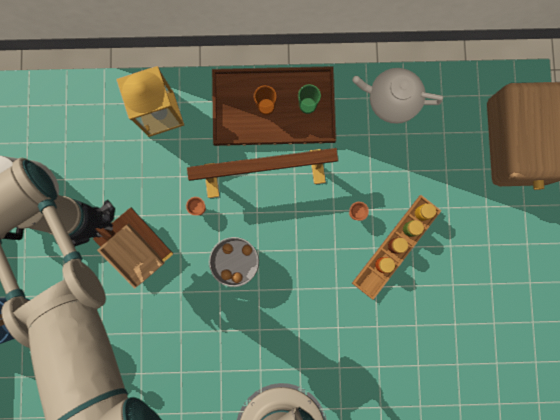

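The top view shows all four walnuts in the tin (about 228–247, 249–278). The scoop is over the rest with its nose toward the lip. Lowering.

drive_tool:
  motion: "0.2 0 0.1 0.006 -0.0017 0.012 0; 0.2 0 0.1 0.0067 -0.0017 0.014 0; 0.2 0 0.1 0.0067 -0.0016 0.014 0; 0 0 0 0.003 0 0.006 0; 0 0 0 0 0 0 0"

```text
clock: 13.78
position: [0.5174, 0.3923, 0.1301]
ee_rot: [0.015, 0.942, 0.333, -0.039]
contact_force: [0.7, 0.3, -1.8]
width: 0.0146
```

```bash
python3 - <<'E'
from h import *
s=st()
a=plan(*tcp_for(rest_scoop(.006,.0)),0,frac_lin=.01,frac_rot=4)
o=snap("11")
S=T(s["position"],q2R(s["ee_rot"]))@np.linalg.inv(np.load("grasp.npy"))
ims=[]
for nm in ("side","top"):
  im=o[nm][0].copy()
  for x in (-.042,.042):
   for y in (-.042,.042):
    for zz in(-.02,.02):
      u=proj(nm,S[:3,:3]@[x,y,zz]+S[:3,3]);cv2.circle(im,tuple(int(round(k)) for k in u),1,(255,0,255),-1)
  ims.append(im)
cv2.imwrite("pics/c11.png",np.hstack([cv2.resize(ims[0][280:420,180:340],None,fx=2.5,fy=2.5),cv2.resize(ims[1][180:320,60:220],None,fx=2.5,fy=2.5)])[:,:,::-1])
E
```

```text
t 13.78 q [ 0.55  0.5   1.42 -0.01  1.31  1.44] p [0.5174 0.3923 0.1301] F [ 0.7  0.3 -1.8] M [ 0.09 -0.1   0.02] w 0.0146
4 rows; w [ 0.   0.  -0.4] d [ 0.0033  0.0073 -0.0334]
0 0 -0.1 0.0025 -0.0009 0.0082 0; 0 0 -0.1 0.0025 -0.0009 0.0082 0; 0 0 -0.1 0.0025 -0.0009 0.0082 0; 0 0 -0.1 0.0025 -0.0009 0.0082 0
```

View pics/c11.png

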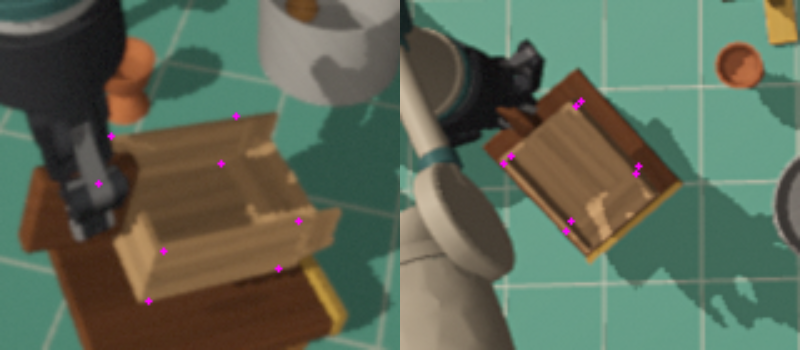

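drive_tool:
  motion: "0 0 -0.1 0.0025 -0.001 0.008 0; 0 0 -0.1 0.0025 -0.001 0.008 0; 0 0 -0.1 0.002 -0.001 0.006 0; 0 0 0 0 0 0 0; 0 0 0 0 0 0 0"

```text
clock: 14.5
position: [0.5199, 0.3988, 0.1079]
ee_rot: [0.015, 0.941, 0.336, -0.037]
contact_force: [-0.1, 0.0, -1.2]
width: 0.0147
```

```bash
python3 - <<'E'
from h import *
s=st()
a=plan(*tcp_for(rest_scoop(.006,.0)),0,frac_lin=.003,frac_rot=4)
E
```

```text
t 14.5 q [ 0.56  0.52  1.43 -0.01  1.27  1.45] p [0.5199 0.3988 0.1079] F [-0.1  0.  -1.2] M [ 0.1  -0.08 -0.01] w 0.0147
4 rows; w [ 0.1 -0.1 -0. ] d [ 0.0008  0.0008 -0.0112]
0 -0 -0 0.0005 -0 0.0028 0; 0 -0 -0 0.0005 -0 0.0028 0; 0 -0 -0 0.0005 -0 0.0028 0; 0 -0 -0 0.0005 -0 0.0028 0
```

drive_tool:
  motion: "0 0 0 0.0005 0 0.003 0; 0 0 0 0.0005 0 0.003 0; 0 0 0 0 0 0.002 0; 0 0 0 0 0 0 0; 0 0 0 0 0 0 0"

```text
clock: 15.12
position: [0.5204, 0.3991, 0.0998]
ee_rot: [0.015, 0.941, 0.336, -0.037]
contact_force: [0.3, -0.1, -2.0]
width: 0.0146
```

```bash
python3 - <<'E'
from h import *
s=st()
a=plan(*tcp_for(rest_scoop(.006,.0)),0,frac_lin=.003,frac_rot=4)
o=snap("12")
cv2.imwrite("pics/c12.png",np.hstack([cv2.resize(o["side"][0][280:420,180:340],None,fx=2.5,fy=2.5),cv2.resize(o["top"][0][180:320,60:220],None,fx=2.5,fy=2.5)])[:,:,::-1])
E
```

```text
t 15.12 q [ 0.56  0.53  1.44 -0.01  1.25  1.45] p [0.5204 0.3991 0.0998] F [ 0.3 -0.1 -2. ] M [ 0.11 -0.1  -0.02] w 0.0146
2 rows; w [ 0.1 -0.2 -0. ] d [ 0.0003  0.0005 -0.0031]
0 -0.1 -0 0.0004 -0.0001 0.0015 0; 0 -0.1 -0 0.0004 -0.0001 0.0015 0
```

View pics/c12.png

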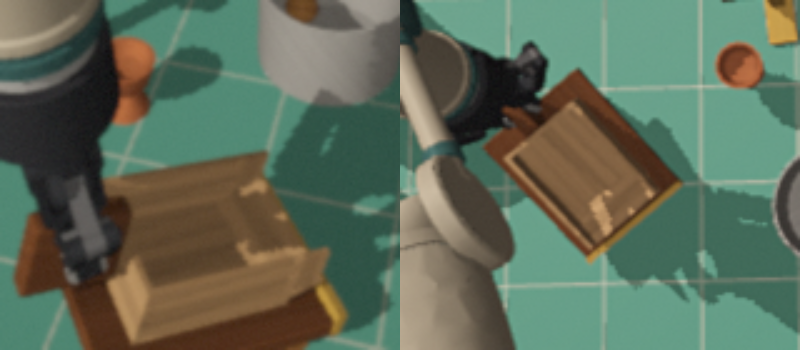

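```bash
cat >> h.py <<'E'
def platecoords(P):
    Rp=R.from_euler('z',RAZ,degrees=True)*R.from_euler('y',-RSL,degrees=True)
    return (P-RC)@Rp.as_matrix()
E
python3 - <<'E'
from h import *
for nm,b in (("top",(85,195,185,295)),("side",(200,310,330,419))):
    P=pts(nm,np.load(nm+"12.npz")["d"]);u0,v0,u1,v1=b
    q=platecoords(P[v0:v1,u0:u1].reshape(-1,3))
    m=(abs(q[:,0])<.11)&(abs(q[:,1])<.06)
    w=q[m&(q[:,2]>.032)&(q[:,2]<.046)]
    print(nm,"rim x",np.percentile(w[:,0],[1,99]),"y",np.percentile(w[:,1],[1,99]),"z",np.percentile(w[:,2],[5,50,95]))
    w=w[(abs(w[:,1])>.035)&(w[:,0]<.04)]
    print(" tilt",np.polyfit(w[:,0],w[:,2],1))
    fl=q[(abs(q[:,0])<.035)&(abs(q[:,1])<.03)&(q[:,2]<.015)];print(" floor",np.median(fl[:,2]),np.polyfit(fl[:,0],fl[:,2],1))
E
```

```text
top rim x [-0.06380324  0.07227553] y [-0.04302741  0.04239319] z [0.03425292 0.0416494  0.04535333]
 tilt [0.00329079 0.04088756]
 floor 0.007128060317085582 [0.00341356 0.0070572 ]
side rim x [-0.0634829  0.0950038] y [-0.04273985  0.04234395] z [0.032742   0.04001981 0.04339417]
 tilt [0.00315797 0.03892578]
 floor 0.006364625397363766 [0.00500714 0.00636109]
```

Parallel, centred, and about 2.5 mm above the face.

drive_tool:
  motion: "0 0 0 0.0004 0 0.0015 0; 0 0 0 0.0004 0 0.0015 0; 0 0 0 0 0 0 0; 0 0 0 0 0 0 0"

```text
clock: 15.72
position: [0.5209, 0.3994, 0.0972]
ee_rot: [0.015, 0.941, 0.336, -0.037]
contact_force: [0.6, -0.3, -0.7]
width: 0.0149
```

```bash
cat >> h.py <<'E'
def restcheck(tag):
  for nm,b in (("top",(85,195,185,295)),("side",(200,310,330,419))):
    P=pts(nm,np.load(nm+tag+".npz")["d"]);u0,v0,u1,v1=b
    q=platecoords(P[v0:v1,u0:u1].reshape(-1,3))
    m=(abs(q[:,0])<.11)&(abs(q[:,1])<.06)
    w=q[m&(q[:,2]>.032)&(q[:,2]<.046)]
    r=w[(abs(w[:,1])<.03)&(w[:,0]>.02)]
    print(nm,"rim y",np.percentile(w[:,1],[1,99]),"rearwall x",np.percentile(r[:,0],[5,50,95]) if len(r) else None)
    fl=q[(abs(q[:,0])<.03)&(abs(q[:,1])<.03)&(q[:,2]<.015)];print(" floor",np.median(fl[:,2]),np.polyfit(fl[:,0],fl[:,2],1))
E
python3 - <<'E'
from h import *
s=st()
snap("13");restcheck("13")
a=plan(*tcp_for(rest_scoop(.006,.0)),0,frac_lin=.003,frac_rot=4)
E
```

```text
t 15.72 q [ 0.56  0.53  1.44 -0.01  1.25  1.45] p [0.5209 0.3994 0.0972] F [ 0.6 -0.3 -0.7] M [0.04 0.02 0.08] w 0.0149
top rim y [-0.04281838  0.0418035 ] rearwall x [0.04984259 0.05254462 0.07369613]
 floor 0.0042883176442604955 [0.00365412 0.00431404]
side rim y [-0.04264343  0.0422616 ] rearwall x [0.05017557 0.05582322 0.09541722]
 floor 0.0036652701192120014 [0.00396924 0.00366899]
1 rows; w [ 0.1 -0.2 -0. ] d [-0.0002  0.0001 -0.0004]
0.1 -0.2 -0 -0.0001 -0.0003 0.0004 0
```

The load has transferred: Fz fell to −0.7 N and the floor reads 4 mm above the face. Releasing slowly.

drive_tool:
  motion: "0 0 0 0 0 0.0006 0; 0 0 0 0 0 0 8; 0 0 0 0 0 0 20; 0 0 0 0 0 0 25; 0 0 0 0 0 0 35; 0 0 0 0 0 0 35; 0 0 0 0 0 0 35; 0 0 0 0 0 0 35"
  newtons: 40

```text
clock: 16.82
position: [0.5214, 0.3997, 0.0971]
ee_rot: [0.015, 0.941, 0.336, -0.036]
contact_force: [-1.1, -0.1, -0.1]
width: 0.0295
```

```bash
python3 - <<'E'
from h import *
s=st()
snap("14");restcheck("14")
E
```

```text
t 16.82 q [ 0.56  0.53  1.44 -0.01  1.25  1.45] p [0.5214 0.3997 0.0971] F [-1.1 -0.1 -0.1] M [ 0.05 -0.09  0.02] w 0.0295
top rim y [-0.04281271  0.04167434] rearwall x [0.04998643 0.05644655 0.07957173]
 floor 0.003978175139380951 [0.00050087 0.00400782]
side rim y [-0.04285329  0.04232191] rearwall x [0.05011767 0.05461503 0.09440957]
 floor 0.003497152197984231 [0.00177979 0.00350146]
```

The scoop stays put. Retreating upward.

drive_tool:
  motion: "0 0 0 0 0 -0.01 38; 0 0 0 0 0 -0.025 38; 0 0 0 0 0 -0.04 38; 0 0 0 0 0 -0.05 50; 0 0 0 0 0 -0.05 70; 0 0 0 0 0 0 70"

```text
clock: 17.68
position: [0.5321, 0.4092, 0.2802]
ee_rot: [0.014, 0.941, 0.336, -0.035]
contact_force: [0.8, 0.2, -0.4]
width: 0.0597
```

```bash
python3 - <<'E'
from h import *
s=st()
o=snap("15");restcheck("15");tin(o["top"][2])
for nm,b in (("top",(183,140,345,185)),("side",(180,170,245,275))):
    P=pts(nm,np.load(nm+("0" ))["d"] if 0 else np.load(nm+"0.npz")["d"]);u0,v0,u1,v1=b
    q=P[v0:v1,u0:u1].reshape(-1,3);q=q[(q[:,2]>.123)&(q[:,2]<.137)]
    r=cv2.minAreaRect((q[:,:2]*1000).astype(np.float32));print(nm,len(q),r,np.median(q[:,2]))
    a=np.radians(6.0);E=np.array([np.cos(a),np.sin(a)]);L=np.array([-E[1],E[0]])
    x=q[:,:2]@E;y=q[:,:2]@L;px=np.percentile(x,[.5,99.5]);py=np.percentile(y,[.5,99.5]);print(px,np.diff(px),py,np.diff(py),px.mean()*E+py.mean()*L)
for nm,b in (("top",(350,190,445,303)),("side",(285,155,375,225))):
    P=pts(nm,np.load(nm+"15.npz")["d"]);u0,v0,u1,v1=b;g=P[v0:v1,u0:u1]
    m=(g[...,2]>.0635)&(g[...,2]<.072)
    n,l,sx,c=cv2.connectedComponentsWithStats(m.astype(np.uint8))
    for i in range(1,n):
        if sx[i,4]>15:
            k=g[l==i];ce=cv2.minEnclosingCircle((k[:,:2]*1000).astype(np.float32));print(nm,sx[i,4],np.round(ce[0],1),round(ce[1],1),(k[:,:2].mean(0)*1000).round(1),k[:,2].mean().round(4))
E
```

```text
t 17.68 q [ 0.56  0.45  1.12 -0.01  1.65  1.44] p [0.5321 0.4092 0.2802] F [ 0.8  0.2 -0.4] M [-0.   -0.06  0.07] w 0.0597
top rim y [-0.04283177  0.04189378] rearwall x [0.04983739 0.0529829  0.099582  ]
 floor 0.004028572568130544 [-0.00342671  0.00401687]
side rim y [-0.04278162  0.04230845] rearwall x [0.05059062 0.06666209 0.09442155]
 floor 0.0034895308542486456 [0.00213298 0.00344609]
tin 219 ((423.4248046875, 105.99655151367188), 59.84136199951172)
top 2062 ((652.0780029296875, 28.560379028320312), (33.37742614746094, 359.9836730957031), 6.0561203956604) 0.1297654917316099
[0.63505292 0.66746955] [0.03241663] [-0.2178669   0.13782493] [0.35569182] [0.65187689 0.02827359]
side 1579 ((652.2575073242188, 29.995269775390625), (32.97484588623047, 362.30401611328125), 6.053017616271973) 0.12913362775404524
[0.63569966 0.66775193] [0.03205227] [-0.21603239  0.14062919] [0.35666158] [0.65209646 0.03062883]
top 145 [ 535.7 -378.3] 18.4 [ 535.5 -377.3] 0.0673
top 154 [ 495.5 -345.2] 18.2 [ 495.3 -345.1] 0.0672
top 152 [ 453.2 -304.6] 18.5 [ 452.8 -304.5] 0.0671
top 162 [ 405.2 -269.4] 18.4 [ 404.8 -269.4] 0.0672
side 57 [ 534.8 -377. ] 20.3 [ 536.6 -375.3] 0.0658
side 60 [ 494.7 -345.9] 20.0 [ 496.5 -343.8] 0.0658
side 70 [ 455.6 -303.9] 21.0 [ 454.8 -303.1] 0.0655
side 75 [ 407.2 -267.8] 18.9 [ 405.9 -266.9] 0.0658
```

View pics/side15.png

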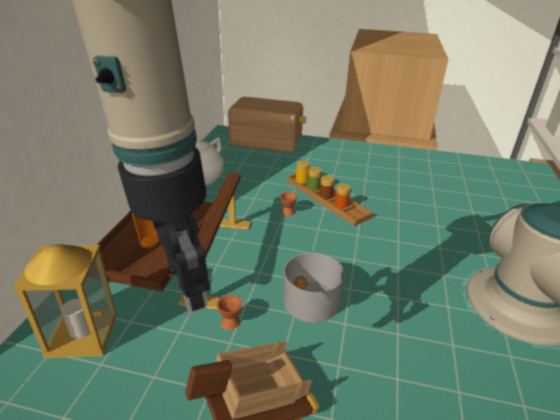

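The scoop rests well on its rest (255,380), right way up with its nose at the lip. The ledge agrees between both cameras: centre (0.652, 0.029), top 0.130. Next are the jars, orange first.

```bash
cat >> h.py <<'E'
J={"or":(.4055,-.2690),"br":(.4535,-.3042),"gr":(.4955,-.3450),"ye":(.5358,-.3775)}
CY=140.4
LC=np.array([.652,.0292]);LA=6.06
def ledge(t):
    a=np.radians(LA);return LC+t*np.array([-np.sin(a),np.cos(a)])
E
python3 - <<'E'
from h import *
Rt=toolR(CY)
a=plan([*J["or"],.15],Rt,70,frac_lin=.055,frac_rot=9)
E
```

```text
13 rows; w [  -4.1    3.6 -101.1] d [-0.1248 -0.677  -0.1254]
-0.3 0.3 -7.8 -0.0394 0.0342 0.0131 70; -0.3 0.3 -7.8 -0.0438 0.0285 0.0131 70; -0.3 0.3 -7.8 -0.0473 0.0222 0.013 70; -0.3 0.3 -7.8 -0.0499 0.0155 0.0128 70; -0.3 0.3 -7.8 -0.0516 0.0086 0.0127 70; -0.3 0.3 -7.8 -0.0523 0.0014 0.0124 70; -0.3 0.3 -7.8 -0.0521 -0.0057 0.0122 70; -0.3 0.3 -7.8 -0.0509 -0.0128 0.0119 70; -0.3 0.3 -7.8 -0.0488 -0.0196 0.0115 70; -0.3 0.3 -7.8 -0.0457 -0.0261 0.0112 70; -0.3 0.3 -7.8 -0.0418 -0.0321 0.0108 70; -0.3 0.3 -7.8 -0.0371 -0.0375 0.0104 70
-0.3 0.3 -7.8 -0.0318 -0.0423 0.01 70
```

drive_tool:
  motion: "-0.3 0.3 -7.8 -0.035 0.030 0.002 70; -0.3 0.3 -7.8 -0.0438 0.0285 0.004 70; -0.3 0.3 -7.8 -0.0473 0.0222 0.006 70; -0.3 0.3 -7.8 -0.0499 0.0155 0.010 70; -0.3 0.3 -7.8 -0.0516 0.0086 0.0127 70; -0.3 0.3 -7.8 -0.0523 0.0014 0.0124 70; -0.3 0.3 -7.8 -0.0521 -0.0057 0.0122 70; -0.3 0.3 -7.8 -0.0509 -0.0128 0.0119 70; -0.3 0.3 -7.8 -0.0488 -0.0196 0.0115 70; -0.3 0.3 -7.8 -0.0457 -0.0261 0.0112 70; -0.3 0.3 -7.8 -0.0418 -0.0321 0.0108 70; -0.3 0.3 -7.8 -0.0371 -0.0375 0.0104 70"

```text
clock: 19.27
position: [0.4187, -0.2262, 0.1685]
ee_rot: [-0.016, 0.37, 0.929, -0.007]
contact_force: [0.4, 0.0, 0.8]
width: 0.0595
```

```bash
python3 - <<'E'
from h import *
st();Rt=toolR(CY)
a=plan([*J["or"],.13],Rt,70,frac_lin=.04,frac_rot=9)
E
```

```text
t 19.27 q [-0.63  0.19  1.79 -0.02  1.19 -1.43] p [ 0.4187 -0.2262  0.1685] F [0.4 0.  0.8] M [-0.06 -0.06  0.03] w 0.0595
2 rows; w [-1.4 -1.5 -3.9] d [-0.0132 -0.0428 -0.0385]
-0.7 -0.7 -1.9 -0.0104 -0.0196 0.0195 70; -0.7 -0.7 -1.9 -0.0095 -0.0202 0.0194 70
```

drive_tool:
  motion: "-0.7 -0.7 -1.9 -0.0104 -0.0196 0.0195 70; -0.7 -0.7 -1.9 -0.0095 -0.0202 0.016 70; 0 0 0 0 0 0 70; 0 0 0 0 0 0 70"

```text
clock: 19.77
position: [0.4002, -0.2705, 0.1267]
ee_rot: [-0.006, 0.341, 0.94, 0.003]
contact_force: [0.8, 0.7, -0.8]
width: 0.0597
```

```bash
python3 - <<'E'
from h import *
st();Rt=toolR(CY)
a=plan([*J["or"],.025],Rt,70,frac_lin=.035,frac_rot=9)
snap("16",("side",))
E
```

```text
t 19.77 q [-0.74  0.23  1.85  0.    1.07 -1.61] p [ 0.4002 -0.2705  0.1267] F [ 0.8  0.7 -0.8] M [-0.02 -0.05 -0.04] w 0.0597
3 rows; w [ 0.1 -0.7 -0.3] d [ 0.0053  0.0015 -0.1017]
0 -0.2 -0.1 -0.0015 0.0015 0.0339 70; 0 -0.2 -0.1 -0.0013 0.0015 0.0339 70; 0 -0.2 -0.1 -0.0012 0.0015 0.0339 70
```

View pics/side16.png

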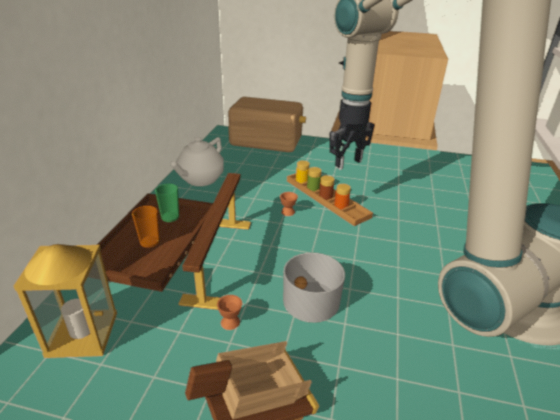

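The open gripper hovers above the orange jar, with the fingers straddling the caddy's width. Descending.

drive_tool:
  motion: "0 -0.2 -0.1 -0.0015 0.0015 0.030 70; 0 -0.2 -0.1 -0.0013 0.0015 0.030 70; 0 -0.2 0 -0.0012 0.0015 0.026 70; 0 0 0 0 0 0.011 70; 0 0 0 0 0 0 70"

```text
clock: 20.45
position: [0.4101, -0.2663, 0.0307]
ee_rot: [0.003, 0.337, 0.942, -0.0]
contact_force: [-0.5, -0.4, -0.4]
width: 0.0598
```

```bash
python3 - <<'E'
from h import *
st();Rt=toolR(CY)
a=plan([*J["or"],.024],Rt,70,frac_lin=.035,frac_rot=9)
E
```

```text
t 20.45 q [-0.72  0.35  1.97  0.    0.81 -1.61] p [ 0.4101 -0.2663  0.0307] F [-0.5 -0.4 -0.4] M [ 0.01 -0.04  0.  ] w 0.0598
1 rows; w [0.1 0.3 0.3] d [-0.0046 -0.0027 -0.0067]
0.1 0.3 0.3 0.0019 -0.0051 0.0067 70
```

drive_tool:
  motion: "0 0.3 0.3 0.002 -0.005 0.006 70; 0 0 0 0 0 0 70; 0 0 0 0 0 0 50; 0 0 0 0 0 0 40; 0 0 0 0 0 0 30; 0 0 0 0 0 0 30; 0 0 0 0 0 0 30; 0 0 0 0 0 0 30"
  newtons: 40

```text
clock: 21.45
position: [0.4066, -0.2703, 0.0269]
ee_rot: [0.002, 0.339, 0.941, -0.0]
contact_force: [0.9, -0.1, -0.7]
width: 0.039
```

```bash
python3 - <<'E'
from h import *
st();Rt=toolR(CY)
a=plan([*J["or"],.024],Rt,70,frac_lin=.035,frac_rot=9)
o=snap("17",("side",));cv2.imwrite("pics/c17.png",cv2.resize(o["side"][0][120:240,270:400],None,fx=4,fy=4)[:,:,::-1])
E
```

```text
t 21.45 q [-0.73  0.36  1.98  0.    0.8  -1.61] p [ 0.4066 -0.2703  0.0269] F [ 0.9 -0.1 -0.7] M [0.01 0.03 0.04] w 0.039
1 rows; w [ 0.1  0.3 -0.1] d [-0.0011  0.0013 -0.0029]
0.1 0.3 -0.1 0.0017 0.0003 0.0029 70
```

View pics/c17.png

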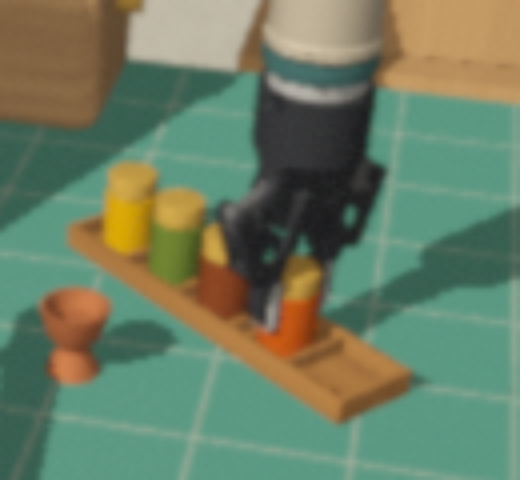

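The jar is gripped on its body (39 mm). I'll lift and carry it to the ledge's far (+y) end.

drive_tool:
  motion: "0 0 0 0 0 -0.01 30; 0 0 0 0 0 -0.025 30; 0 0 0 0 0 -0.04 30; 0 0 0 0 0 -0.045 30; 0 0 0 0 0 -0.045 30; 0 0 0 0 0 -0.035 30; 0 0 0 0 0 -0.015 30; 0 0 0 0 0 0 30"

```text
clock: 22.5
position: [0.4052, -0.2694, 0.2534]
ee_rot: [0.004, 0.339, 0.941, -0.001]
contact_force: [-0.5, 0.4, -1.4]
width: 0.0386
```

```bash
python3 - <<'E'
from h import *
st();Rt=toolR(LA+90)
a=plan([*ledge(.12),.24],Rt,30,frac_lin=.045,frac_rot=6)
E
```

```text
t 22.5 q [-0.73  0.12  1.65  0.    1.36 -1.61] p [ 0.4052 -0.2694  0.2534] F [-0.5  0.4 -1.4] M [-0.    0.01  0.03] w 0.0386
11 rows; w [ 0.3  0.4 44.3] d [ 0.2341  0.418  -0.0134]
0 0 4 0.0079 0.0428 0.0012 30; 0 0 4 0.0109 0.0422 0.0012 30; 0 0 4 0.0138 0.0413 0.0012 30; 0 0 4 0.0167 0.0402 0.0012 30; 0 0 4 0.0194 0.039 0.0012 30; 0 0 4 0.0221 0.0375 0.0012 30; 0 0 4 0.0247 0.0359 0.0012 30; 0 0 4 0.0272 0.034 0.0012 30; 0 0 4 0.0295 0.0321 0.0012 30; 0 0 4 0.0317 0.0299 0.0012 30; 0 0 4 0.0337 0.0276 0.0012 30
```

drive_tool:
  motion: "0 0 4 0.005 0.025 0 30; 0 0 4 0.0109 0.042 0 30; 0 0 4 0.0138 0.041 0 30; 0 0 4 0.0167 0.040 0 30; 0 0 4 0.0194 0.039 0 30; 0 0 4 0.022 0.0375 0 30; 0 0 4 0.0247 0.036 0 30; 0 0 4 0.027 0.034 0 30; 0 0 4 0.0295 0.032 0 30; 0 0 4 0.032 0.030 0 30; 0 0 4 0.025 0.022 0 30; 0 0 0 0 0 0 30"

```text
clock: 24.0
position: [0.6298, 0.134, 0.239]
ee_rot: [-0.004, 0.677, 0.736, -0.006]
contact_force: [0.2, -0.7, -1.4]
width: 0.0388
```

```bash
python3 - <<'E'
from h import *
st();Rt=toolR(LA+90)
a=plan([*ledge(.12),.18],Rt,30,frac_lin=.025,frac_rot=6)
E
```

```text
t 24.0 q [ 0.1   0.38  1.32 -0.    1.45  0.02] p [0.6298 0.134  0.239 ] F [ 0.2 -0.7 -1.4] M [-0.01  0.01  0.03] w 0.0388
3 rows; w [-0.8  0.1 -1.3] d [ 0.0095  0.0145 -0.059 ]
-0.3 0 -0.4 0.0046 0.0038 0.0196 30; -0.3 0 -0.4 0.0045 0.0038 0.0196 30; -0.3 0 -0.4 0.0045 0.0037 0.0197 30
```

drive_tool:
  motion: "-0.3 0 -0.4 0.0046 0.0038 0.0196 30; -0.3 0 -0.4 0.0045 0.0038 0.0196 30; -0.3 0 -0.4 0.0045 0.0037 0.017 30; 0 0 0 0 0 0.005 30; 0 0 0 0 0 0 30"

```text
clock: 24.62
position: [0.6352, 0.1448, 0.1727]
ee_rot: [-0.001, 0.669, 0.743, -0.004]
contact_force: [0.1, -0.4, -1.5]
width: 0.0387
```

```bash
python3 - <<'E'
from h import *
st();Rt=toolR(LA+90)
a=plan([*ledge(.12),.153],Rt,30,frac_lin=.008,frac_rot=6)
o=snap("18");cv2.imwrite("pics/c18.png",np.hstack([cv2.resize(o["side"][0][130:330,150:300],None,fx=2.5,fy=2.5),cv2.resize(o["top"][0][90:290,160:310],None,fx=2.5,fy=2.5)])[:,:,::-1])
E
```

```text
t 24.62 q [ 0.12  0.43  1.42 -0.    1.3   0.02] p [0.6352 0.1448 0.1727] F [ 0.1 -0.4 -1.5] M [0.09 0.02 0.01] w 0.0387
3 rows; w [-0.4  0.3 -0.1] d [ 0.0042  0.0038 -0.0197]
-0.1 0.1 -0 0.0011 0.0016 0.0066 30; -0.1 0.1 -0 0.0011 0.0015 0.0066 30; -0.1 0.1 -0 0.0011 0.0015 0.0066 30
```

View pics/c18.png

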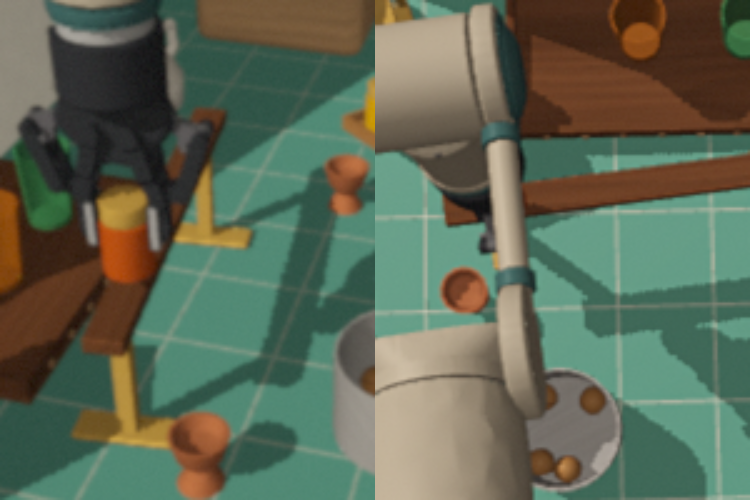

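The orange jar hangs straight above the ledge at (125,240) in the crop, upright. Lowering.

drive_tool:
  motion: "0 0 0 0.003 0.0045 0.004 30; 0 0 0 0 0 0.004 30; 0 0 0 0 0 0.004 30; 0 0 0 0 0 0 30; 0 0 0 0 0 0 30"

```text
clock: 25.35
position: [0.6409, 0.1484, 0.1624]
ee_rot: [0.001, 0.669, 0.743, -0.003]
contact_force: [0.1, -0.4, -0.7]
width: 0.0387
```

```bash
python3 - <<'E'
from h import *
st();Rt=toolR(LA+90)
a=plan([*ledge(.12),.1525],Rt,30,frac_lin=.004,frac_rot=6)
E
```

```text
t 25.35 q [ 0.12  0.44  1.42 -0.    1.28  0.02] p [0.6409 0.1484 0.1624] F [ 0.1 -0.4 -0.7] M [-0.04 -0.02 -0.02] w 0.0387
3 rows; w [-0.2  0.2 -0.1] d [-0.0016  0.0001 -0.0099]
-0.1 0.1 -0 0.0001 -0.0005 0.0033 30; -0.1 0.1 -0 0.0001 -0.0005 0.0033 30; -0.1 0.1 -0 0.0001 -0.0005 0.0033 30
```

drive_tool:
  motion: "0 0 0 0 -0.0012 0.003 30; 0 0 0 0 -0.0004 0.003 30; 0 0 0 0 0 0.002 30; 0 0 0 0 0 0.001 30; 0 0 0 0 0 0 30; 0 0 0 0 0 0 30"

```text
clock: 26.1
position: [0.6392, 0.1481, 0.1528]
ee_rot: [0.001, 0.669, 0.743, -0.003]
contact_force: [0.9, 0.1, -1.2]
width: 0.0387
```

```bash
python3 - <<'E'
from h import *
st();Rt=toolR(LA+90)
a=plan([*ledge(.12),.1516],Rt,30,frac_lin=.004,frac_rot=6)
o=snap("19",("side",));P=o["side"][2]
q=P[150:280,170:260].reshape(-1,3);q=q[(q[:,2]>.18)&(q[:,2]<.2)&(np.hypot(q[:,0]-.639,q[:,1]-.1485)<.035)]
print(len(q),np.percentile(q[:,2],[50,90,98]))
E
```

```text
t 26.1 q [ 0.12  0.45  1.44 -0.    1.26  0.02] p [0.6392 0.1481 0.1528] F [ 0.9  0.1 -1.2] M [0.03 0.03 0.02] w 0.0387
1 rows; w [-0.2  0.2 -0.1] d [ 0.0001  0.0004 -0.0012]
-0.2 0.2 -0.1 0.0004 0.0002 0.0012 30
429 [0.19121932 0.19425668 0.19910864]
```

drive_tool:
  motion: "0 0 0 0 0 0.001 30; 0 0 0 0 0 0.001 30; 0 0 0 0 0 0 30; 0 0 0 0 0 0 30"

```text
clock: 26.65
position: [0.6394, 0.1482, 0.1519]
ee_rot: [0.001, 0.669, 0.743, -0.002]
contact_force: [-0.1, 0.0, 0.7]
width: 0.0386
```

Contact: it was commanded 2 mm and moved 0.9, and the force reversed. Releasing.

drive_tool:
  motion: "0 0 0 0 0 0 44; 0 0 0 0 0 0 50; 0 0 0 0 0 0 58; 0 0 0 0 0 0 62; 0 0 0 0 0 0 62; 0 0 0 0 0 -0.02 62; 0 0 0 0 0 -0.035 62; 0 0 0 0 0 -0.045 70; 0 0 0 0 0 -0.02 70; 0 0 0 0 0 0 70"

```text
clock: 27.9
position: [0.6394, 0.1487, 0.2739]
ee_rot: [0.0, 0.669, 0.743, -0.003]
contact_force: [-0.2, -0.9, 1.1]
width: 0.0594
```

```bash
cat >> h.py <<'E'
def ledgejars(tag):
  a=np.radians(LA);E=np.array([np.cos(a),np.sin(a)]);L=np.array([-E[1],E[0]])
  for nm,b in (("top",(180,130,350,190)),("side",(170,130,260,280))):
    P=pts(nm,np.load(nm+tag+".npz")["d"]);u0,v0,u1,v1=b;g=P[v0:v1,u0:u1]
    x=(g[...,:2]-LC)@E;y=(g[...,:2]-LC)@L
    m=(g[...,2]>.187)&(g[...,2]<.197)&(abs(x)<.04)
    n,l,sx,c=cv2.connectedComponentsWithStats(m.astype(np.uint8))
    for i in range(1,n):
        if sx[i,4]>15:
            ce=cv2.minEnclosingCircle((np.c_[x[l==i],y[l==i]]*1000).astype(np.float32));print(nm,sx[i,4],"depth/along",np.round(ce[0],1),round(ce[1],1),"ztop",np.median(g[...,2][l==i]).round(4))
E
python3 - <<'E'
from h import *
st();o=snap("20");ledgejars("20");tin(o["side"][2])
cv2.imwrite("pics/c20.png",np.hstack([cv2.resize(o["side"][0][130:330,150:300],None,fx=2.5,fy=2.5),cv2.resize(o["top"][0][90:290,160:310],None,fx=2.5,fy=2.5)])[:,:,::-1])
Rt=toolR(CY)
s=get_state();p0=s["position"];p1=p0+[-.09,-.05,0]
a=plan([.44,-.24,.24],Rt,70,frac_lin=.055,frac_rot=6)
E
```

```text
t 27.9 q [ 0.12  0.39  1.24 -0.    1.52  0.02] p [0.6394 0.1487 0.2739] F [-0.2 -0.9  1.1] M [ 0.01 -0.03  0.07] w 0.0594
top 71 depth/along [ -0.8 114.1] 16.3 ztop 0.1916
side 214 depth/along [ -1.  120.7] 19.3 ztop 0.1911
tin 503 ((424.11285400390625, 106.51628875732422), 60.98740005493164)
8 rows; w [ -0.5   0.1 -44.4] d [-0.1984 -0.3885 -0.0317]
-0.1 0 -5.6 -0.0457 -0.0297 0.0044 70; -0.1 0 -5.6 -0.0426 -0.034 0.0044 70; -0.1 0 -5.6 -0.0391 -0.0379 0.0043 70; -0.1 0 -5.6 -0.0353 -0.0416 0.0043 70; -0.1 0 -5.6 -0.0311 -0.0448 0.0042 70; -0.1 0 -5.6 -0.0266 -0.0476 0.0041 70; -0.1 0 -5.6 -0.0219 -0.0499 0.0041 70; -0.1 0 -5.6 -0.0169 -0.0518 0.004 70
```

View pics/c20.png

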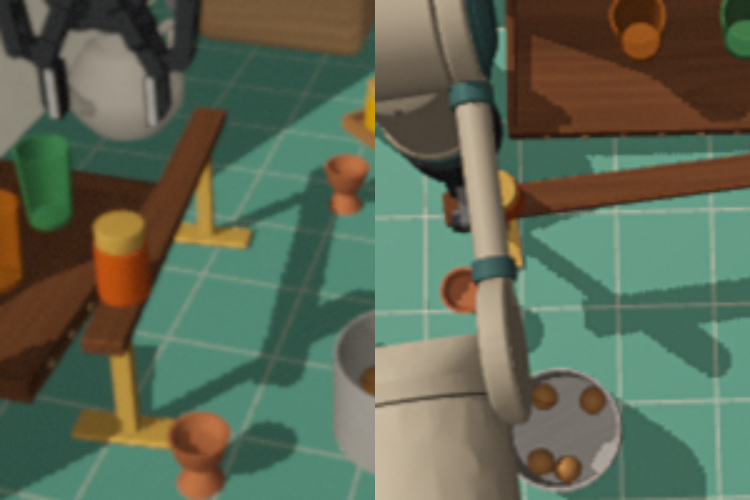

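The orange jar stands upright on the ledge, within 1 mm of the depth centre. Next is the brown/red jar.

```bash
python3 - <<'E'
from h import *
a=plan([*J["br"],.16],toolR(CY),70,frac_lin=.05,frac_rot=6)
E
```

```text
11 rows; w [ -0.5   0.1 -44.4] d [-0.1849 -0.4527 -0.1117]
-0 0 -4 -0.0391 -0.0209 0.0105 70; -0 0 -4 -0.0376 -0.0236 0.0105 70; -0 0 -4 -0.0358 -0.0262 0.0104 70; -0 0 -4 -0.0339 -0.0287 0.0104 70; -0 0 -4 -0.0318 -0.031 0.0104 70; -0 0 -4 -0.0295 -0.0332 0.0104 70; -0 0 -4 -0.0271 -0.0352 0.0103 70; -0 0 -4 -0.0246 -0.037 0.0103 70; -0 0 -4 -0.0219 -0.0387 0.0103 70; -0 0 -4 -0.0191 -0.0401 0.0102 70; -0 0 -4 -0.0162 -0.0414 0.0102 70
```

drive_tool:
  motion: "0 0 -4 -0.038 -0.021 0 70; 0 0 -4 -0.0376 -0.0236 0 70; 0 0 -4 -0.036 -0.026 0.004 70; 0 0 -4 -0.034 -0.0287 0.010 70; 0 0 -4 -0.032 -0.031 0.013 70; 0 0 -4 -0.0295 -0.033 0.014 70; 0 0 -4 -0.027 -0.035 0.014 70; 0 0 -4 -0.0246 -0.037 0.014 70; 0 0 -4 -0.022 -0.0387 0.014 70; 0 0 -4 -0.019 -0.040 0.013 70; 0 0 -4 -0.0162 -0.036 0.010 70; 0 0 0 0 0 0 70"

```text
clock: 29.5
position: [0.4447, -0.3096, 0.1457]
ee_rot: [-0.019, 0.329, 0.944, -0.003]
contact_force: [0.8, 1.1, -1.0]
width: 0.0603
```

```bash
python3 - <<'E'
from h import *
st();a=plan([*J["br"],.11],toolR(CY),70,frac_lin=.03,frac_rot=6)
E
```

```text
t 29.5 q [-0.72  0.31  1.68 -0.02  1.18 -1.62] p [ 0.4447 -0.3096  0.1457] F [ 0.8  1.1 -1. ] M [-0.01 -0.05  0.04] w 0.0603
2 rows; w [-1.1 -2.   1.2] d [ 0.0088  0.0054 -0.0357]
-0.5 -1 0.6 -0.0024 0.0052 0.0177 70; -0.5 -1 0.6 -0.0021 0.005 0.0178 70
```

drive_tool:
  motion: "-0.5 -1 0.6 -0.0024 0.005 0.015 70; -0.5 -1 0.6 -0.002 0.005 0.015 70; 0 0 0 0 0 0 70; 0 0 0 0 0 0 70"

```text
clock: 30.0
position: [0.4521, -0.3005, 0.1118]
ee_rot: [-0.003, 0.34, 0.941, 0.002]
contact_force: [0.9, 0.1, 0.3]
width: 0.0599
```

```bash
python3 - <<'E'
from h import *
st();a=plan([*J["br"],.025],toolR(CY),70,frac_lin=.03,frac_rot=6)
E
```

```text
t 30.0 q [-0.72  0.33  1.75  0.    1.07 -1.59] p [ 0.4521 -0.3005  0.1118] F [0.9 0.1 0.3] M [ 0.02 -0.02 -0.08] w 0.0599
3 rows; w [ 0.1 -0.3 -0.1] d [ 0.0014 -0.0037 -0.0868]
0 -0.1 -0 -0.0013 -0.0007 0.0289 70; 0 -0.1 -0 -0.0013 -0.0007 0.0289 70; 0 -0.1 -0 -0.0012 -0.0007 0.0289 70
```

drive_tool:
  motion: "0 -0.1 0 -0.0013 -0.0007 0.027 70; 0 -0.1 0 -0.0013 -0.0007 0.028 70; 0 -0.1 0 -0.0012 -0.0007 0.024 70; 0 0 0 0 0 0.007 70; 0 0 0 0 0 0 70; 0 0 0 0 0 0 70"

```text
clock: 30.75
position: [0.4577, -0.3058, 0.0285]
ee_rot: [0.004, 0.339, 0.941, -0.001]
contact_force: [0.6, -0.6, -0.2]
width: 0.0594
```

```bash
python3 - <<'E'
from h import *
st();a=plan([*J["br"],.0265],toolR(CY),70,frac_lin=.03,frac_rot=6)
E
```

```text
t 30.75 q [-0.72  0.43  1.85  0.    0.86 -1.6 ] p [ 0.4577 -0.3058  0.0285] F [ 0.6 -0.6 -0.2] M [ 0.   -0.01  0.02] w 0.0594
1 rows; w [0.1 0.5 0. ] d [-0.0042  0.0016 -0.002 ]
0.1 0.5 0 0.0042 -0.0014 0.0019 70
```

drive_tool:
  motion: "0 0.5 0 0.004 -0.0014 0.002 70; 0 0 0 0 0 0 70; 0 0 0 0 0 0 50; 0 0 0 0 0 0 40; 0 0 0 0 0 0 30; 0 0 0 0 0 0 30; 0 0 0 0 0 0 30; 0 0 0 0 0 0 30"
  newtons: 40

```text
clock: 31.75
position: [0.4545, -0.3052, 0.0285]
ee_rot: [0.002, 0.339, 0.941, -0.0]
contact_force: [0.3, -0.4, 0.6]
width: 0.0384
```

```bash
python3 - <<'E'
from h import *
st();a=plan([*J["br"],.0265],toolR(CY),70,frac_lin=.03,frac_rot=6)
E
```

```text
t 31.75 q [-0.72  0.42  1.85  0.    0.87 -1.6 ] p [ 0.4545 -0.3052  0.0285] F [ 0.3 -0.4  0.6] M [ 0.03  0.01 -0.07] w 0.0384
1 rows; w [0.  0.2 0. ] d [-0.001  0.001 -0.002]
0 0.2 0 0.0015 0.0001 0.002 70
```

Gripped. Lifting.

drive_tool:
  motion: "0 0 0 0 0 -0.01 30; 0 0 0 0 0 -0.025 30; 0 0 0 0 0 -0.04 30; 0 0 0 0 0 -0.045 30; 0 0 0 0 0 -0.045 30; 0 0 0 0 0 -0.035 30; 0 0 0 0 0 -0.015 30; 0 0 0 0 0 0 30"

```text
clock: 32.75
position: [0.4528, -0.304, 0.253]
ee_rot: [0.001, 0.339, 0.941, 0.0]
contact_force: [-0.9, -0.9, -0.7]
width: 0.039
```

```bash
python3 - <<'E'
from h import *
st();a=plan([*ledge(.04),.245],toolR(LA+90),30,frac_lin=.04,frac_rot=6)
E
```

```text
t 32.75 q [-0.72  0.22  1.53  0.    1.39 -1.6 ] p [ 0.4528 -0.304   0.253 ] F [-0.9 -0.9 -0.7] M [0.02 0.02 0.02] w 0.039
11 rows; w [ 0.1  0.1 44.4] d [ 0.1949  0.3729 -0.008 ]
0 0 4 0.0079 0.0374 0.0007 30; 0 0 4 0.0106 0.0368 0.0007 30; 0 0 4 0.0131 0.0359 0.0007 30; 0 0 4 0.0156 0.0349 0.0007 30; 0 0 4 0.018 0.0337 0.0007 30; 0 0 4 0.0204 0.0324 0.0007 30; 0 0 4 0.0226 0.0309 0.0007 30; 0 0 4 0.0247 0.0292 0.0007 30; 0 0 4 0.0267 0.0274 0.0007 30; 0 0 4 0.0286 0.0255 0.0007 30; 0 0 4 0.0303 0.0234 0.0007 30
```

drive_tool:
  motion: "0 0 4 0.005 0.024 0 30; 0 0 4 0.0106 0.037 0 30; 0 0 4 0.013 0.036 0 30; 0 0 4 0.0156 0.035 0 30; 0 0 4 0.018 0.034 0 30; 0 0 4 0.0204 0.0324 0 30; 0 0 4 0.0226 0.031 0 30; 0 0 4 0.0247 0.029 0 30; 0 0 4 0.0267 0.0274 0 30; 0 0 4 0.028 0.0255 0 30; 0 0 4 0.026 0.022 0 30; 0 0 0 0 0 0 30"

```text
clock: 34.25
position: [0.643, 0.0631, 0.2374]
ee_rot: [-0.01, 0.677, 0.736, -0.006]
contact_force: [-0.4, -0.8, -1.4]
width: 0.0389
```

```bash
python3 - <<'E'
from h import *
st();a=plan([*ledge(.04),.18],toolR(LA+90),30,frac_lin=.025,frac_rot=6)
E
```

```text
t 34.25 q [-0.01  0.39  1.31  0.    1.46 -0.1 ] p [0.643  0.0631 0.2374] F [-0.4 -0.8 -1.4] M [-0.06  0.04 -0.01] w 0.0389
3 rows; w [-1.3 -0.4 -1.3] d [ 0.0048  0.0059 -0.0574]
-0.4 -0.1 -0.4 0.0017 0.0022 0.0191 30; -0.4 -0.1 -0.4 0.0017 0.0021 0.0191 30; -0.4 -0.1 -0.4 0.0018 0.0019 0.0191 30
```

drive_tool:
  motion: "-0.4 -0.1 -0.4 0.0017 0.0022 0.019 30; -0.4 -0.1 -0.4 0.0017 0.002 0.019 30; -0.4 -0.1 -0.4 0.0018 0.002 0.017 30; 0 0 0 0 0 0.005 30; 0 0 0 0 0 0 30; 0 0 0 0 0 0 30"

```text
clock: 35.0
position: [0.6437, 0.0651, 0.1725]
ee_rot: [-0.003, 0.669, 0.744, -0.004]
contact_force: [-0.1, 0.7, -0.7]
width: 0.039
```

```bash
python3 - <<'E'
from h import *
st();a=plan([*ledge(.04),.16],toolR(LA+90),30,frac_lin=.006,frac_rot=6)
E
```

```text
t 35.0 q [-0.01  0.42  1.43 -0.    1.3  -0.11] p [0.6437 0.0651 0.1725] F [-0.1  0.7 -0.7] M [-0.   -0.04 -0.01] w 0.039
3 rows; w [-0.6  0.1  0. ] d [ 0.0041  0.0039 -0.0125]
-0.2 0 0 0.0011 0.0015 0.0041 30; -0.2 0 0 0.0011 0.0015 0.0041 30; -0.2 0 0 0.0011 0.0015 0.0042 30
```

drive_tool:
  motion: "-0.2 0 0 0.0014 0.002 0.004 30; -0.2 0 0 0.0011 0.0018 0.004 30; -0.2 0 0 0.0008 0.0008 0.004 30; 0 0 0 0 0 0 30; 0 0 0 0 0 0 30"

```text
clock: 35.62
position: [0.6488, 0.069, 0.161]
ee_rot: [0.002, 0.669, 0.744, 0.001]
contact_force: [0.0, -0.5, -0.3]
width: 0.0385
```

```bash
python3 - <<'E'
from h import *
st();a=plan([*ledge(.04),.1545],toolR(LA+90),30,frac_lin=.003,frac_rot=6)
E
```

```text
t 35.62 q [-0.    0.43  1.44 -0.    1.26 -0.11] p [0.6488 0.069  0.161 ] F [ 0.  -0.5 -0.3] M [-0.01 -0.04 -0.06] w 0.0385
3 rows; w [0.2 0.1 0. ] d [-0.0011 -0.     -0.0065]
0.1 0 0 0 -0.0004 0.0022 30; 0.1 0 0 0 -0.0004 0.0022 30; 0.1 0 0 0 -0.0004 0.0022 30
```

drive_tool:
  motion: "0.1 0 0 0 -0.0005 0.0025 30; 0.1 0 0 0 -0.0004 0.0025 30; 0 0 0 0 0 0.0015 30; 0 0 0 0 0 0.001 30; 0 0 0 0 0 0 30; 0 0 0 0 0 0 30"

```text
clock: 36.38
position: [0.6481, 0.0689, 0.1535]
ee_rot: [0.001, 0.669, 0.744, -0.0]
contact_force: [-0.0, -0.3, -0.7]
width: 0.0386
```

```bash
python3 - <<'E'
from h import *
st();a=plan([*ledge(.04),.1535],toolR(LA+90),30,frac_lin=.003,frac_rot=6)
E
```

```text
t 36.38 q [-0.    0.44  1.45 -0.    1.25 -0.11] p [0.6481 0.0689 0.1535] F [-0.  -0.3 -0.7] M [0.   0.04 0.05] w 0.0386
1 rows; w [0.  0.1 0. ] d [-0.0003  0.0001 -0.    ]
0 0.1 0 0.0001 -0.0003 0 30
```

drive_tool:
  motion: "0 0 0 0 0 0.001 30; 0 0 0 0 0 0.001 30; 0 0 0 0 0 0 30; 0 0 0 0 0 0 30"

```text
clock: 36.88
position: [0.6482, 0.0689, 0.1535]
ee_rot: [0.001, 0.669, 0.744, 0.0]
contact_force: [-1.2, -0.3, 1.2]
width: 0.0386
```

Contact. Release and rise.

drive_tool:
  motion: "0 0 0 0 0 0 44; 0 0 0 0 0 0 50; 0 0 0 0 0 0 58; 0 0 0 0 0 0 62; 0 0 0 0 0 0 62; 0 0 0 0 0 -0.02 62; 0 0 0 0 0 -0.035 62; 0 0 0 0 0 -0.045 70; 0 0 0 0 0 -0.02 70; 0 0 0 0 0 0 70"

```text
clock: 38.12
position: [0.6478, 0.069, 0.2747]
ee_rot: [0.0, 0.669, 0.744, -0.001]
contact_force: [0.3, 0.9, -0.4]
width: 0.06
```

```bash
python3 - <<'E'
from h import *
st();o=snap("21");ledgejars("21");tin(o["side"][2])
cv2.imwrite("pics/c21.png",cv2.resize(o["side"][0][130:330,150:400],None,fx=2.5,fy=2.5)[:,:,::-1])
a=plan([*J["gr"],.16],toolR(CY),70,frac_lin=.045,frac_rot=6)
E
```

```text
t 38.12 q [ 0.    0.38  1.25 -0.    1.52 -0.11] p [0.6478 0.069  0.2747] F [ 0.3  0.9 -0.4] M [ 0.01  0.   -0.01] w 0.06
top 208 depth/along [ -0.4 120.1] 18.9 ztop 0.1918
side 164 depth/along [ 1.2 41. ] 19.1 ztop 0.191
side 214 depth/along [ -1.9 120.1] 20.3 ztop 0.1911
tin 506 ((423.29095458984375, 106.356201171875), 61.47008514404297)
11 rows; w [ -0.3  -0.  -44.3] d [-0.1513 -0.414  -0.1125]
-0 -0 -4 -0.036 -0.0176 0.0103 70; -0 -0 -4 -0.0346 -0.0201 0.0103 70; -0 -0 -4 -0.0331 -0.0225 0.0103 70; -0 -0 -4 -0.0315 -0.0248 0.0103 70; -0 -0 -4 -0.0296 -0.0269 0.0103 70; -0 -0 -4 -0.0277 -0.0289 0.0103 70; -0 -0 -4 -0.0256 -0.0308 0.0103 70; -0 -0 -4 -0.0233 -0.0325 0.0103 70; -0 -0 -4 -0.021 -0.0341 0.0103 70; -0 -0 -4 -0.0186 -0.0355 0.0103 70; -0 -0 -4 -0.016 -0.0367 0.0102 70
```

View pics/c21.png

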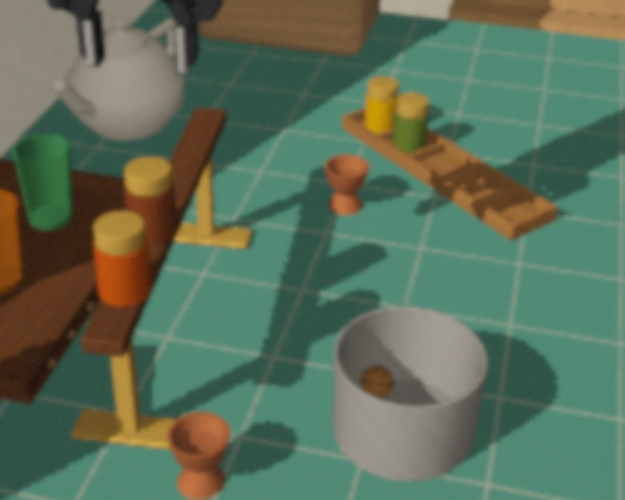

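Two jars are standing on the ledge, well centred. Now the green one.

drive_tool:
  motion: "0 0 -4 -0.034 -0.017 0 70; 0 0 -4 -0.0346 -0.020 0 70; 0 0 -4 -0.033 -0.0225 0.004 70; 0 0 -4 -0.0315 -0.025 0.010 70; 0 0 -4 -0.0296 -0.027 0.013 70; 0 0 -4 -0.0277 -0.029 0.014 70; 0 0 -4 -0.0256 -0.031 0.014 70; 0 0 -4 -0.0233 -0.0325 0.013 70; 0 0 -4 -0.021 -0.034 0.013 70; 0 0 -4 -0.0186 -0.034 0.010 70; 0 0 -4 -0.013 -0.027 0.006 70; 0 0 0 0 0 0 70"

```text
clock: 39.72
position: [0.4893, -0.3405, 0.1509]
ee_rot: [-0.02, 0.328, 0.944, 0.001]
contact_force: [0.1, 0.1, 0.6]
width: 0.0599
```

```bash
python3 - <<'E'
from h import *
st();a=plan([*J["gr"],.11],toolR(CY),70,frac_lin=.03,frac_rot=6)
E
```

```text
t 39.73 q [-0.72  0.38  1.55 -0.01  1.24 -1.61] p [ 0.4893 -0.3405  0.1509] F [0.1 0.1 0.6] M [-0.01  0.04  0.02] w 0.0599
2 rows; w [-0.7 -2.2  1.3] d [ 0.0062 -0.0045 -0.0409]
-0.3 -1.1 0.6 -0.0046 0.0004 0.0203 70; -0.3 -1.1 0.6 -0.0042 0.0003 0.0204 70
```

drive_tool:
  motion: "-0.3 -1.1 0.6 -0.003 0 0.018 70; -0.3 -1.1 0.6 -0.003 0 0.016 70; 0 0 0 0 0 0 70; 0 0 0 0 0 0 70"

```text
clock: 40.22
position: [0.4926, -0.3391, 0.1135]
ee_rot: [-0.002, 0.339, 0.941, 0.002]
contact_force: [-0.2, -0.9, -0.8]
width: 0.0598
```

```bash
python3 - <<'E'
from h import *
st();a=plan([*J["gr"],.0265],toolR(CY),70,frac_lin=.03,frac_rot=6)
E
```

```text
t 40.23 q [-0.72  0.4   1.63  0.    1.12 -1.6 ] p [ 0.4926 -0.3391  0.1135] F [-0.2 -0.9 -0.8] M [ 0.   -0.02  0.02] w 0.0598
3 rows; w [ 0.1 -0.3 -0.1] d [ 0.0029 -0.0059 -0.087 ]
0 -0.1 -0 -0.0022 -0.0009 0.029 70; 0 -0.1 -0 -0.0021 -0.0009 0.029 70; 0 -0.1 -0 -0.0021 -0.0009 0.029 70
```

drive_tool:
  motion: "0 0 0 -0.0007 -0.0009 0.027 70; 0 0 0 -0.0005 -0.0009 0.028 70; 0 0 0 -0.0003 -0.0009 0.024 70; 0 0 0 0 0 0.007 70; 0 0 0 0 0 0 70; 0 0 0 0 0 0 70"

```text
clock: 40.98
position: [0.4967, -0.3424, 0.031]
ee_rot: [0.003, 0.338, 0.941, 0.0]
contact_force: [0.0, -0.4, -0.0]
width: 0.0597
```

```bash
python3 - <<'E'
from h import *
st();a=plan([*J["gr"],.0275],toolR(CY),70,frac_lin=.03,frac_rot=6)
E
```

```text
t 40.98 q [-0.72  0.49  1.72  0.    0.93 -1.6 ] p [ 0.4967 -0.3424  0.031 ] F [ 0.  -0.4 -0. ] M [0.02 0.01 0.  ] w 0.0597
1 rows; w [0.2 0.3 0.1] d [-0.0012 -0.0026 -0.0035]
0.2 0.3 0.1 -0.0007 -0.0028 0.0035 70
```

drive_tool:
  motion: "0 0.3 0 -0.0007 -0.0028 0.0035 70; 0 0 0 0 0 0 70; 0 0 0 0 0 0 50; 0 0 0 0 0 0 40; 0 0 0 0 0 0 30; 0 0 0 0 0 0 30; 0 0 0 0 0 0 30; 0 0 0 0 0 0 30"
  newtons: 40

```text
clock: 41.98
position: [0.4966, -0.3463, 0.0296]
ee_rot: [0.002, 0.338, 0.941, 0.001]
contact_force: [-0.5, -0.6, 0.6]
width: 0.0388
```

```bash
python3 - <<'E'
from h import *
st();a=plan([*J["gr"],.0275],toolR(CY),70,frac_lin=.03,frac_rot=6)
E
```

```text
t 41.98 q [-0.73  0.49  1.71  0.    0.93 -1.61] p [ 0.4966 -0.3463  0.0296] F [-0.5 -0.6  0.6] M [-0.    0.02 -0.03] w 0.0388
1 rows; w [0.1 0.2 0.1] d [-0.0011  0.0013 -0.0021]
0.1 0.2 0.1 0.0017 0.0003 0.0021 70
```

drive_tool:
  motion: "0 0 0 0 0 -0.01 30; 0 0 0 0 0 -0.025 30; 0 0 0 0 0 -0.04 30; 0 0 0 0 0 -0.045 30; 0 0 0 0 0 -0.045 30; 0 0 0 0 0 -0.035 30; 0 0 0 0 0 -0.015 30; 0 0 0 0 0 0 30"

```text
clock: 42.98
position: [0.4943, -0.3448, 0.2523]
ee_rot: [0.0, 0.338, 0.941, 0.001]
contact_force: [0.3, 0.3, -1.0]
width: 0.0384
```

```bash
python3 - <<'E'
from h import *
st();a=plan([*ledge(-.04),.245],toolR(LA+90),30,frac_lin=.036,frac_rot=6)
E
```

```text
t 42.98 q [-0.73  0.31  1.41  0.    1.43 -1.61] p [ 0.4943 -0.3448  0.2523] F [ 0.3  0.3 -1. ] M [-0.03 -0.05  0.03] w 0.0384
11 rows; w [ 0.1 -0.1 44.4] d [ 0.1619  0.3342 -0.0073]
0 -0 4 0.008 0.0328 0.0008 30; 0 -0 4 0.0103 0.0322 0.0008 30; 0 -0 4 0.0125 0.0314 0.0007 30; 0 -0 4 0.0147 0.0304 0.0007 30; 0 -0 4 0.0168 0.0293 0.0007 30; 0 -0 4 0.0188 0.028 0.0007 30; 0 -0 4 0.0207 0.0266 0.0007 30; 0 -0 4 0.0226 0.0251 0.0007 30; 0 -0 4 0.0243 0.0235 0.0007 30; 0 -0 4 0.0259 0.0217 0.0007 30; 0 -0 4 0.0273 0.0198 0.0007 30
```

drive_tool:
  motion: "0 0 4 0.005 0.022 0 30; 0 0 4 0.0103 0.032 0 30; 0 0 4 0.0125 0.031 0 30; 0 0 4 0.0147 0.030 0 30; 0 0 4 0.017 0.029 0 30; 0 0 4 0.019 0.028 0 30; 0 0 4 0.021 0.0266 0 30; 0 0 4 0.0226 0.025 0 30; 0 0 4 0.0243 0.0235 0 30; 0 0 4 0.026 0.022 0 30; 0 0 4 0.024 0.020 0 30; 0 0 0 0 0 0 30"

```text
clock: 44.48
position: [0.6475, -0.0118, 0.2242]
ee_rot: [-0.023, 0.676, 0.736, -0.008]
contact_force: [-0.4, -0.2, -0.9]
width: 0.0386
```

```bash
python3 - <<'E'
from h import *
st();a=plan([*ledge(-.04),.18],toolR(LA+90),30,frac_lin=.025,frac_rot=6)
E
```

```text
t 44.48 q [-0.13  0.41  1.31  0.01  1.46 -0.22] p [ 0.6475 -0.0118  0.2242] F [-0.4 -0.2 -0.9] M [-0.02 -0.03  0.02] w 0.0386
2 rows; w [-2.4 -1.4 -1.2] d [ 0.0087  0.0013 -0.0442]
-1.2 -0.7 -0.6 -0.0003 0.0053 0.0219 30; -1.2 -0.7 -0.6 -0.0001 0.0049 0.022 30
```

drive_tool:
  motion: "-1.2 -0.7 -0.6 0 0.004 0.012 30; -1.2 -0.7 -0.6 0 0.004 0.018 30; 0 0 0 0 0 0.012 30; 0 0 0 0 0 0 30; 0 0 0 0 0 0 30"

```text
clock: 45.1
position: [0.6503, -0.0132, 0.1746]
ee_rot: [-0.004, 0.669, 0.744, -0.005]
contact_force: [0.7, -0.5, -1.2]
width: 0.0389
```

```bash
python3 - <<'E'
from h import *
st();a=plan([*ledge(-.04),.16],toolR(LA+90),30,frac_lin=.006,frac_rot=6)
E
```

```text
t 45.1 q [-0.13  0.43  1.41 -0.    1.31 -0.23] p [ 0.6503 -0.0132  0.1746] F [ 0.7 -0.5 -1.2] M [ 0.   -0.03  0.01] w 0.0389
3 rows; w [-0.7  0.   0. ] d [ 0.0059  0.0027 -0.0146]
-0.2 0 0 0.0007 0.0021 0.0048 30; -0.2 0 0 0.0007 0.0021 0.0048 30; -0.2 0 0 0.0007 0.0021 0.0048 30
```

drive_tool:
  motion: "-0.2 0 0 0.0007 0.0022 0.0045 30; -0.2 0 0 0.0007 0.0022 0.0045 30; -0.2 0 0 0.0007 0.0018 0.004 30; 0 0 0 0 0 0 30; 0 0 0 0 0 0 30"

```text
clock: 45.72
position: [0.6576, -0.0108, 0.1621]
ee_rot: [0.001, 0.669, 0.744, 0.0]
contact_force: [0.1, -0.7, -0.9]
width: 0.0384
```

```bash
python3 - <<'E'
from h import *
st();a=plan([*ledge(-.04),.1555],toolR(LA+90),30,frac_lin=.003,frac_rot=6)
E
```

```text
t 45.73 q [-0.12  0.44  1.43 -0.    1.27 -0.23] p [ 0.6576 -0.0108  0.1621] F [ 0.1 -0.7 -0.9] M [ 0.02  0.04 -0.04] w 0.0384
3 rows; w [0.1 0.1 0. ] d [-0.0013  0.0002 -0.0066]
0 0 0 0.0001 -0.0004 0.0022 30; 0 0 0 0.0001 -0.0004 0.0022 30; 0 0 0 0.0001 -0.0004 0.0022 30
```

drive_tool:
  motion: "0 0 0 0 -0.0006 0.0025 30; 0 0 0 0 -0.0005 0.0025 30; 0 0 0 0 0 0.0015 30; 0 0 0 0 0 0.001 30; 0 0 0 0 0 0.001 30; 0 0 0 0 0 0 30; 0 0 0 0 0 0 30"

```text
clock: 46.6
position: [0.6566, -0.0108, 0.1546]
ee_rot: [0.002, 0.669, 0.744, 0.001]
contact_force: [0.5, 0.1, -0.6]
width: 0.0383
```

```bash
python3 - <<'E'
from h import *
st();a=plan([*ledge(-.04),.1535],toolR(LA+90),30,frac_lin=.003,frac_rot=6)
E
```

```text
t 46.6 q [-0.12  0.44  1.44 -0.    1.26 -0.23] p [ 0.6566 -0.0108  0.1546] F [ 0.5  0.1 -0.6] M [-0.04  0.06 -0.02] w 0.0383
1 rows; w [0.2 0.1 0. ] d [-0.0004  0.0003 -0.0011]
0.2 0.1 0 0.0003 -0.0004 0.0011 30
```

drive_tool:
  motion: "0 0 0 0 0 0.001 30; 0 0 0 0 0 0.001 30; 0 0 0 0 0 0 30; 0 0 0 0 0 0 30"

```text
clock: 47.1
position: [0.6567, -0.0109, 0.1546]
ee_rot: [0.002, 0.669, 0.744, 0.001]
contact_force: [-0.4, 0.5, 1.7]
width: 0.0387
```

Contact. Release and rise.

drive_tool:
  motion: "0 0 0 0 0 0 44; 0 0 0 0 0 0 50; 0 0 0 0 0 0 58; 0 0 0 0 0 0 62; 0 0 0 0 0 0 62; 0 0 0 0 0 -0.02 62; 0 0 0 0 0 -0.035 62; 0 0 0 0 0 -0.045 70; 0 0 0 0 0 -0.02 70; 0 0 0 0 0 0 70"

```text
clock: 48.35
position: [0.6561, -0.0107, 0.2759]
ee_rot: [0.001, 0.669, 0.744, 0.0]
contact_force: [0.2, 0.5, 0.2]
width: 0.0597
```

```bash
python3 - <<'E'
from h import *
st();o=snap("22");ledgejars("22");tin(o["side"][2])
P=o["top"][2];g=P[190:303,350:445];m=(g[...,2]>.0635)&(g[...,2]<.072);print("yellow",g[m].mean(0)) if m.any() else None
a=plan([*J["ye"],.16],toolR(CY),70,frac_lin=.04,frac_rot=6)
E
```

```text
t 48.35 q [-0.12  0.38  1.24 -0.    1.52 -0.23] p [ 0.6561 -0.0107  0.2759] F [0.2 0.5 0.2] M [-0.   -0.03  0.06] w 0.0597
top 167 depth/along [-0.2 40.1] 18.5 ztop 0.1919
top 202 depth/along [ -1.1 120.8] 18.7 ztop 0.1919
side 135 depth/along [ -0.9 -38.6] 19.4 ztop 0.191
side 167 depth/along [ 1.  41.2] 19.4 ztop 0.1911
side 209 depth/along [ -0.7 120.6] 19.7 ztop 0.1908
tin 497 ((424.3916320800781, 106.46844482421875), 61.26565933227539)
yellow [ 0.53583618 -0.3780296   0.06706873]
11 rows; w [ -0.1  -0.  -44.3] d [-0.1192 -0.3669 -0.1137]
-0 -0 -4 -0.032 -0.0143 0.0104 70; -0 -0 -4 -0.0309 -0.0165 0.0104 70; -0 -0 -4 -0.0297 -0.0186 0.0104 70; -0 -0 -4 -0.0283 -0.0207 0.0104 70; -0 -0 -4 -0.0268 -0.0226 0.0104 70; -0 -0 -4 -0.0251 -0.0244 0.0104 70; -0 -0 -4 -0.0234 -0.0262 0.0104 70; -0 -0 -4 -0.0215 -0.0277 0.0104 70; -0 -0 -4 -0.0195 -0.0292 0.0104 70; -0 -0 -4 -0.0174 -0.0305 0.0104 70; -0 -0 -4 -0.0152 -0.0316 0.0103 70
```

View pics/side22.png

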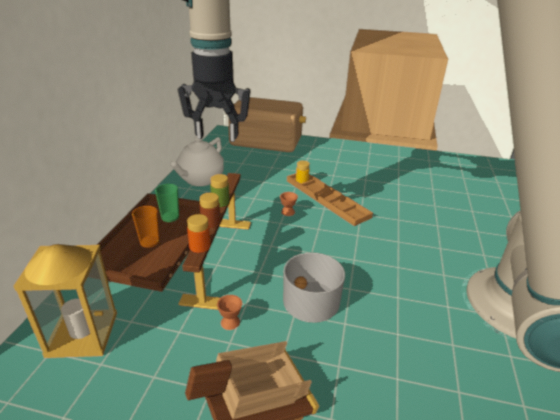

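Three jars stand on the ledge, centred to about 1 mm and 80 mm apart. Last is the yellow jar at (302,172).

drive_tool:
  motion: "0 0 -4 -0.030 -0.014 0 70; 0 0 -4 -0.031 -0.0165 0 70; 0 0 -4 -0.030 -0.0186 0.004 70; 0 0 -4 -0.028 -0.021 0.008 70; 0 0 -4 -0.027 -0.0226 0.012 70; 0 0 -4 -0.025 -0.0244 0.013 70; 0 0 -4 -0.0234 -0.026 0.013 70; 0 0 -4 -0.0215 -0.028 0.013 70; 0 0 -4 -0.0195 -0.028 0.012 70; 0 0 -4 -0.017 -0.026 0.010 70; 0 0 -4 -0.012 -0.020 0.006 70; 0 0 0 0 0 0 70"

```text
clock: 49.95
position: [0.5341, -0.3664, 0.1556]
ee_rot: [-0.02, 0.329, 0.944, 0.003]
contact_force: [-0.2, -0.3, -0.1]
width: 0.0601
```

```bash
python3 - <<'E'
from h import *
st();a=plan([*J["ye"],.11],toolR(CY),70,frac_lin=.03,frac_rot=6)
E
```

```text
t 49.95 q [-0.7   0.45  1.42 -0.01  1.31 -1.6 ] p [ 0.5341 -0.3664  0.1556] F [-0.2 -0.3 -0.1] M [ 0.04 -0.01  0.01] w 0.0601
2 rows; w [-0.5 -2.3  1.2] d [ 0.0017 -0.0111 -0.0456]
-0.2 -1.1 0.6 -0.005 -0.0036 0.0227 70; -0.2 -1.1 0.6 -0.0046 -0.0037 0.0227 70
```

drive_tool:
  motion: "-0.2 -1.1 0.6 -0.004 -0.005 0.020 70; -0.2 -1.1 0.6 -0.003 -0.005 0.019 70; 0 0 0 0 0 0 70; 0 0 0 0 0 0 70"

```text
clock: 50.45
position: [0.5322, -0.3734, 0.1137]
ee_rot: [-0.002, 0.34, 0.94, 0.002]
contact_force: [-0.2, 1.1, 0.7]
width: 0.0594
```

```bash
python3 - <<'E'
from h import *
st();a=plan([*J["ye"],.0275],toolR(CY),70,frac_lin=.03,frac_rot=6)
E
```

```text
t 50.45 q [-0.72  0.47  1.5   0.    1.17 -1.6 ] p [ 0.5322 -0.3734  0.1137] F [-0.2  1.1  0.7] M [-0.01 -0.03 -0.01] w 0.0594
3 rows; w [ 0.1 -0.3 -0.1] d [ 0.0036 -0.0041 -0.0862]
0 -0.1 -0 -0.002 -0.0003 0.0287 70; 0 -0.1 -0 -0.0019 -0.0003 0.0287 70; 0 -0.1 -0 -0.0019 -0.0003 0.0287 70
```

drive_tool:
  motion: "0 0 0 -0.0007 -0.0003 0.027 70; 0 0 0 -0.0005 -0.0003 0.028 70; 0 0 0 -0.0003 -0.0003 0.024 70; 0 0 0 0 0 0.007 70; 0 0 0 0 0 0 70; 0 0 0 0 0 0 70"

```text
clock: 51.2
position: [0.5385, -0.3747, 0.0327]
ee_rot: [0.003, 0.339, 0.941, 0.0]
contact_force: [-0.0, 0.5, -0.3]
width: 0.0598
```

```bash
python3 - <<'E'
from h import *
st();a=plan([*J["ye"],.0275],toolR(CY),70,frac_lin=.03,frac_rot=6)
E
```

```text
t 51.2 q [-0.72  0.55  1.59  0.    1.   -1.6 ] p [ 0.5385 -0.3747  0.0327] F [-0.   0.5 -0.3] M [-0.01  0.01 -0.01] w 0.0598
1 rows; w [ 0.2  0.3 -0. ] d [-0.0027 -0.0028 -0.0052]
0.2 0.3 -0 0.0003 -0.0038 0.0052 70
```

drive_tool:
  motion: "0 0.3 0 0 -0.0035 0.005 70; 0 0 0 0 0 0 70; 0 0 0 0 0 0 50; 0 0 0 0 0 0 40; 0 0 0 0 0 0 30; 0 0 0 0 0 0 30; 0 0 0 0 0 0 30; 0 0 0 0 0 0 30"
  newtons: 40

```text
clock: 52.2
position: [0.5372, -0.3788, 0.0297]
ee_rot: [0.002, 0.339, 0.941, 0.0]
contact_force: [-0.0, -1.1, 0.8]
width: 0.0382
```

drive_tool:
  motion: "0 0 0 0 0 -0.01 30; 0 0 0 0 0 -0.025 30; 0 0 0 0 0 -0.04 30; 0 0 0 0 0 -0.045 30; 0 0 0 0 0 -0.045 30; 0 0 0 0 0 -0.035 30; 0 0 0 0 0 -0.015 30; 0 0 0 0 0 0 30"

```text
clock: 53.2
position: [0.535, -0.3773, 0.2525]
ee_rot: [0.001, 0.339, 0.941, 0.001]
contact_force: [-0.8, -0.2, -2.4]
width: 0.0386
```

```bash
python3 - <<'E'
from h import *
st();a=plan([*ledge(-.12),.245],toolR(LA+90),30,frac_lin=.036,frac_rot=4.1)
E
```

```text
t 53.2 q [-0.72  0.39  1.29  0.    1.47 -1.6 ] p [ 0.535  -0.3773  0.2525] F [-0.8 -0.2 -2.4] M [-0.    0.03 -0.06] w 0.0386
11 rows; w [ 0.2 -0.  44.3] d [ 0.1297  0.2872 -0.0075]
0 -0 4 0.0076 0.0276 0.0008 30; 0 -0 4 0.0095 0.027 0.0007 30; 0 -0 4 0.0114 0.0263 0.0007 30; 0 -0 4 0.0132 0.0254 0.0007 30; 0 -0 4 0.0149 0.0244 0.0007 30; 0 -0 4 0.0166 0.0233 0.0007 30; 0 -0 4 0.0182 0.0221 0.0007 30; 0 -0 4 0.0197 0.0208 0.0007 30; 0 -0 4 0.0211 0.0193 0.0007 30; 0 -0 4 0.0224 0.0178 0.0007 30; 0 -0 4 0.0236 0.0162 0.0007 30
```

drive_tool:
  motion: "0 0 4 0.005 0.020 -0.002 30; 0 0 4 0.0095 0.027 -0.002 30; 0 0 4 0.0114 0.026 -0.001 30; 0 0 4 0.013 0.0254 0 30; 0 0 4 0.015 0.0244 0 30; 0 0 4 0.0166 0.023 0 30; 0 0 4 0.018 0.022 0 30; 0 0 4 0.0197 0.021 0 30; 0 0 4 0.021 0.019 0 30; 0 0 4 0.0224 0.018 0 30; 0 0 4 0.021 0.016 0 30; 0 0 0 0 0 0 30"

```text
clock: 54.7
position: [0.6572, -0.0895, 0.2289]
ee_rot: [-0.024, 0.677, 0.736, -0.006]
contact_force: [0.2, -0.1, -0.8]
width: 0.0386
```

```bash
python3 - <<'E'
from h import *
st();a=plan([*ledge(-.12),.18],toolR(LA+90),30,frac_lin=.025,frac_rot=6)
E
```

```text
t 54.7 q [-0.25  0.44  1.26  0.01  1.49 -0.33] p [ 0.6572 -0.0895  0.2289] F [ 0.2 -0.1 -0.8] M [-0.06 -0.05 -0.03] w 0.0386
2 rows; w [-2.3 -1.5 -1.3] d [ 0.0075 -0.0006 -0.0489]
-1.2 -0.8 -0.6 -0.0013 0.0047 0.0242 30; -1.2 -0.8 -0.6 -0.001 0.0042 0.0243 30
```

drive_tool:
  motion: "-1.2 -0.8 -0.6 -0.0005 0.0045 0.016 30; -1.2 -0.8 -0.6 -0.0005 0.0045 0.018 30; 0 0 0 0 0 0.012 30; 0 0 0 0 0 0 30; 0 0 0 0 0 0 30"

```text
clock: 55.32
position: [0.6613, -0.0922, 0.1758]
ee_rot: [-0.003, 0.669, 0.744, -0.004]
contact_force: [0.9, 0.6, -1.2]
width: 0.0385
```

```bash
python3 - <<'E'
from h import *
st();a=plan([*ledge(-.12),.161],toolR(LA+90),30,frac_lin=.006,frac_rot=6)
E
```

```text
t 55.33 q [-0.24  0.45  1.37 -0.    1.33 -0.35] p [ 0.6613 -0.0922  0.1758] F [ 0.9  0.6 -1.2] M [-0.05 -0.04  0.02] w 0.0385
3 rows; w [-0.5  0.1  0. ] d [ 0.0033  0.0021 -0.0148]
-0.2 0 0 0.0006 0.0012 0.0049 30; -0.2 0 0 0.0006 0.0012 0.0049 30; -0.2 0 0 0.0006 0.0012 0.0049 30
```

drive_tool:
  motion: "-0.2 0 0 0.0006 0.0012 0.0045 30; -0.2 0 0 0.0006 0.001 0.0045 30; -0.2 0 0 0.0006 0.0008 0.004 30; 0 0 0 0 0 0 30; 0 0 0 0 0 0 30"

```text
clock: 55.95
position: [0.6651, -0.0905, 0.1635]
ee_rot: [0.002, 0.669, 0.743, 0.001]
contact_force: [-0.7, 0.1, -0.7]
width: 0.0389
```

```bash
python3 - <<'E'
from h import *
st();a=plan([*ledge(-.12),.1555],toolR(LA+90),30,frac_lin=.003,frac_rot=6)
E
```

```text
t 55.95 q [-0.24  0.46  1.39 -0.    1.29 -0.34] p [ 0.6651 -0.0905  0.1635] F [-0.7  0.1 -0.7] M [ 0.01 -0.04 -0.01] w 0.0389
3 rows; w [0.3 0.1 0. ] d [-0.0005  0.0004 -0.008 ]
0.1 0 0 0.0001 -0.0002 0.0027 30; 0.1 0 0 0.0001 -0.0001 0.0027 30; 0.1 0 0 0.0001 -0.0001 0.0027 30
```

drive_tool:
  motion: "0.1 0 0 0 -0.0002 0.003 30; 0.1 0 0 0 0 0.0025 30; 0 0 0 0 0 0.002 30; 0 0 0 0 0 0.001 30; 0 0 0 0 0 0.001 30; 0 0 0 0 0 0 30; 0 0 0 0 0 0 30"

```text
clock: 56.82
position: [0.6652, -0.0906, 0.1548]
ee_rot: [0.002, 0.669, 0.744, -0.0]
contact_force: [-0.0, 0.3, -0.8]
width: 0.0388
```

drive_tool:
  motion: "0 0 0 0 0 0.001 30; 0 0 0 0 0 0 30; 0 0 0 0 0 0 30"

```text
clock: 57.2
position: [0.6653, -0.0906, 0.1547]
ee_rot: [0.002, 0.669, 0.744, 0.0]
contact_force: [0.1, 0.1, 0.9]
width: 0.0389
```

```bash
python3 - <<'E'
from h import *
st();a=plan([*ledge(-.12),.1547],toolR(LA+90),30,frac_lin=.003,frac_rot=6)
E
```

```text
t 57.2 q [-0.24  0.46  1.4  -0.    1.27 -0.34] p [ 0.6653 -0.0906  0.1547] F [0.1 0.1 0.9] M [ 0.05  0.12 -0.04] w 0.0389
1 rows; w [0.2 0.2 0. ] d [-0.0006  0.0004 -0.    ]
0.2 0.2 0 0.0005 -0.0006 0 30
```

Contact. Release, rise, and back away for the final check.

drive_tool:
  motion: "0 0 0 0 0 0 44; 0 0 0 0 0 0 50; 0 0 0 0 0 0 58; 0 0 0 0 0 0 62; 0 0 0 0 0 0 62; 0 0 0 0 0 -0.02 62; 0 0 0 0 0 -0.035 62; 0 0 0 0 0 -0.045 62; 0 0 0 0 0 -0.03 62; 0 0 0 -0.03 -0.02 -0.01 62; 0 0 0 -0.04 -0.03 0 62; 0 0 0 -0.04 -0.03 0 62"

```text
clock: 58.7
position: [0.5978, -0.2078, 0.2978]
ee_rot: [0.002, 0.666, 0.746, 0.0]
contact_force: [-0.5, -0.1, -0.4]
width: 0.0527
```

drive_tool:
  motion: "0 0 0 -0.04 -0.03 0 62; 0 0 0 -0.04 -0.02 0 62; 0 0 0 -0.04 -0.02 0 62; 0 0 0 -0.04 0 0 62; 0 0 0 -0.03 0 0 62; 0 0 0 0 0 0 62; 0 0 0 0 0 0 62"

```text
clock: 59.58
position: [0.5446, -0.4132, 0.2987]
ee_rot: [0.003, 0.668, 0.744, 0.0]
contact_force: [0.2, -0.2, -0.9]
width: 0.053
```

```bash
python3 - <<'E'
from h import *
st();o=snap("23");ledgejars("23");tin(o["side"][2]);tin(o["top"][2]);restcheck("23")
P=o["top"][2];f=np.nan_to_num(P[...,2],nan=-1)
for n,(a,b) in {"cup0":(197,207),"cup1":(360,211)}.items():
    m=np.zeros(f.shape,bool);m[b-14:b+14,a-14:a+14]=1;m&=(f>.03)&(f<.06);print(n,cv2.minEnclosingCircle((P[m][:,:2]*1000).astype(np.float32)))
E
```

```text
t 59.58 q [-0.75  0.42  1.13  0.    1.59 -0.86] p [ 0.5446 -0.4132  0.2987] F [ 0.2 -0.2 -0.9] M [-0.04 -0.02 -0.03] w 0.053
top 198 depth/along [-1.000e-01 -1.202e+02] 18.6 ztop 0.1918
top 198 depth/along [  0.2 -40.2] 18.7 ztop 0.1916
top 206 depth/along [-0.7 40.5] 18.2 ztop 0.1918
top 201 depth/along [ -0.7 120.5] 18.4 ztop 0.192
side 107 depth/along [   2.  -118.7] 20.4 ztop 0.191
side 136 depth/along [ -0.2 -39.6] 19.7 ztop 0.1908
side 168 depth/along [ 0.8 40.4] 19.9 ztop 0.191
side 213 depth/along [  0.5 120.8] 19.2 ztop 0.191
tin 497 ((423.2502746582031, 106.6495132446289), 61.374290466308594)
tin 219 ((423.2908020019531, 105.81849670410156), 59.833030700683594)
top rim y [-0.04272536  0.04202583] rearwall x [0.04984812 0.052845   0.10242242]
 floor 0.004129952729969262 [-0.00817808  0.00408183]
side rim y [-0.04269802  0.04229432] rearwall x [0.05044759 0.0669272  0.09468009]
 floor 0.003487190617075319 [0.00174405 0.00345301]
cup0 ((565.8306884765625, 202.450927734375), 23.79395866394043)
cup1 ((541.81982421875, -208.3572998046875), 23.821474075317383)
```

View pics/side23.png

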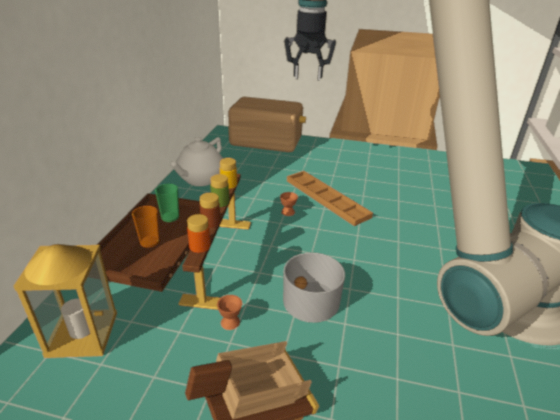

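View pics/top23.png

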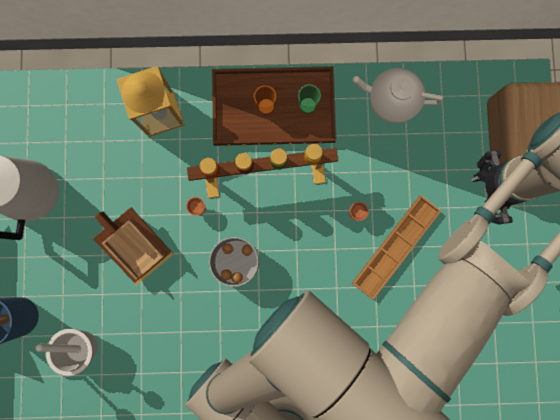

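Everything is in place. One last number to verify is the scoop's position along the rest, measured from its grip plate.

```bash
python3 - <<'E'
from h import *
for nm,b in (("top",(85,195,185,295)),("side",(180,310,330,419))):
    P=pts(nm,np.load(nm+"23.npz")["d"]);u0,v0,u1,v1=b
    q=platecoords(P[v0:v1,u0:u1].reshape(-1,3))
    g=q[(q[:,2]>.056)&(q[:,2]<.072)&(abs(q[:,1])<.02)]
    print(nm,"grip x",np.percentile(g[:,0],[1,99]),"-> mid",np.percentile(g[:,0],[1,99]).mean()-.0755,"ztop",np.percentile(g[:,2],90))
    n=q[(q[:,2]>.01)&(q[:,2]<.018)&(q[:,0]<-.045)&(abs(q[:,1])<.03)];print(" ramp min x",np.percentile(n[:,0],[1,5]), "-> mid", np.percentile(n[:,0],1)+.075)
# initial scoop, frame with mid (.4443,-.0902)
P=pts("top",np.load("top0.npz")["d"])[195:290,285:340].reshape(-1,3)
q=(P-[.4443,-.0902,0])@R.from_euler('z',175.6,degrees=True).as_matrix()
r=q[(q[:,2]>.034)&(q[:,2]<.046)&(abs(q[:,1])<.03)&(q[:,0]<-.02)];print("init rearwall",np.percentile(r[:,0],[5,50,95]))
n=q[(q[:,2]>.008)&(q[:,2]<.018)&(q[:,0]>.045)&(abs(q[:,1])<.03)];print("nose",np.percentile(n[:,0],[95,99]))
E
```

```text
top grip x [0.05483689 0.11027389] -> mid 0.007055389342484938 ztop 0.068401700457647
 ramp min x [-0.07479556 -0.06829775] -> mid 0.0002044358813440006
side grip x [0.05573511 0.11144986] -> mid 0.008092485265898355 ztop 0.0661405743734124
 ramp min x [-0.06763632 -0.06671691] -> mid 0.007363676419405829
init rearwall [-0.04742338 -0.04493383 -0.02302086]
nose [0.07419845 0.07506248]
```

The scoop's middle is about 7 mm uphill of the face's middle, within the allowed 0–10 mm. Handing in.

```bash
python3 -c "
from rig import sign_off
print(sign_off())"
```

```text
the job is handed in; nothing more can be done
None
```

The job is done in the order asked and handed in at about 60 s of robot time.

**What I did:** I pinched the scoop by its grip plate, tipped the four walnuts into the tin, and laid the emptied scoop nose downhill on its rest. I then moved the four jars that were there (orange, brown or dark red, green and yellow) one at a time from the caddy to the ledge.

**Last checks:**
- **Walnuts and tin:** all four walnuts are in the tin, and none are on the counter. The tin is standing and has not moved.
- **Jars:** all four stand upright on the ledge, about 80 mm apart. They are within about 1 mm of its depth centre. The exception is the side camera's reading of the yellow jar, 2.0 mm off, where the top camera says 0.1 mm off.
- **Scoop:** it lies flat and right way up on its rest, nose at the lip. Its middle is about 7 to 8 mm uphill by the grip plate in both cameras, and the side camera's nose edge gives 7 mm. The top camera's nose edge gave about 0 mm, probably because it picked up the brass lip. All of these are within 0–10 mm.
- **Egg cups and gripper:** the egg cups are where they started, and the gripper is clear of everything.

No check failed. I never saw the tin get knocked aside.

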